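# Close a packed gift box and clamp it in the ribbon-tying jig, by pushes alone

## Robot

A 7-joint arm with a two-finger parallel gripper is mounted at the origin on a cart in front of the work surface, level with it; the furniture and walls round the work are solid. World frame = base frame: x ahead of the robot, y to its left, z up, the work surface at z = 0. Lengths are in m, angles in rad, forces in N, time in s.
With the tool pointing down it reaches from about 0.425 to 0.875 m from the base axis. Payload 9.9 kg.
Tool frame: the origin (TCP) lies midway between the tips of the shut fingers; the grasp point (between the pads) lies behind it (ctrl.grasp_offset is the z of the grasp point in the tool frame, in m); z points along the fingers, y is the direction in which the jaws open and shut (so a half turn about z gives the same grasp; the last joint's range is limited). The gripper opens to 85 mm and grips with 20 to 120 N. Pads are 22 mm wide; open, the fingers measure 114 mm over their backs; the gripper's body (76 mm by 85 mm) begins 54 mm behind the grasp point. The pads swing forward as they close: fully open they stand 13 mm farther back than shut.
Start: joints at [-1.194, 0.576, 0.025, 1.437, -0.015, 1.129, -0.057], TCP at [0.3, 0.605, 0.201] pointing down, gripper open.
Joint ranges: [-2.76, 2.76], [-0.34, 2.15], [-1.52, 1.57], [0.19, 2.46], [-1.09, 4.23], [0.17, 1.99], [-2.82, 2.82]. Speed limits (rad/s): [2.22, 2.22, 3.01, 3.01, 3.14, 3.14, 3.14].

## Interface

Orientations are given as a rotation vector (axis times angle).
In Python, from station import ctrl gives the robot as it stands.
- The arm moves only by the tool step_arm, never from a script. Its argument "rows" is text: rows parted by semicolons, each of 7 numbers parted by spaces: the finger opening in mm, from 0 to 85.4, then the shift along the tool's x, y, z in units of 25 mm (1.0 is 25 mm), then the turn, a rotation vector about the tool's x, y, z in units of 6 degrees (1.0 is 6 degrees). A call has exactly 8 rows; each row shifts and turns the pose as measured when the row begins, along the tool's axes as they then stand; what a row does not reach is not made up. A row lasts 1/8 s, in which the tool goes at most 62.5 mm and 10.7 degrees, less where a joint would pass 70% of its speed; a pose out of reach is approached as far as the arm can. A call is refused whole if a number of a shift passes 1 or a number of a turn 1, either way. A call with a gripper value outside its range is refused whole. The fingers move at their own pace and stop on an object; "newtons" is the grip in N (left out, the last holds). Time passes only in rows, so rows that do not move let the fingers close, or fill a call up. It gives the time, the measured TCP pose, the force and the opening at its end, in the units of the state.
- ctrl.get_obs(): the state, without advancing time (a new reading comes with each control period).
- ctrl.get_image(name): name is "scene" or "top" or "wrist"; returns a dict with "img" (480x640x3 uint8, red, green, blue), "z_map" (480x640 float32, m along the optical axis (not along the pixel's ray), 0 where there is no reading), "K" (3x3 intrinsics, pixels), "rvec" (rotation vector, rad) and "tvec" (3), from world to camera coordinates, as OpenCV has them. Camera axes: x right, y down, z forward; pixel columns grow to the right and rows downward; lengths in m; the calibration is good to about 2 mm. The wrist camera is an equidistant fisheye: a pixel r from the principal point sees the ray r / f radians off the axis. A picture is of the moment at which its call begins.
- ctrl.close_job(): hands the job in, once; it reports no verdict.
Trained networks look in a picture, given as the dict that the camera call returned (one of the last four; its "shot" number tells which), for a name from the list of things; names that differ only in an ending like _2 or _b are one class to them, and where a whole thing is asked for, a point or a joint stands for the part that bears it (a point fixed in the world has none). Each returns a list of dicts, best first, with "conf" (0 to 1); they miss things now and then, are a little off and sometimes report something else, mostly with a low value. They report only what shows in the picture. A call takes as long as a camera call.
- ctrl.search_frame(picture, name): "rect" ([left, top, right, bottom] as shares, 0 to 1, of the picture: columns of its width, rows of its height, round what is visible of it).
- ctrl.masks_of(picture, name): "pixels" (480x640 bool, what is visible of it) and "rect" ([left, top, right, bottom] as shares, 0 to 1, of the picture: columns of its width, rows of its height, round what is visible of it).
The state is a dict: "time": time; "qpos": joint angles; "joint_vel": joint speeds; "joint_torque": joint torques, N m; "position": TCP position; "orientation": TCP orientation; "ft_force": force on the tool from outside, world axes, zero at the start; "ft_torque": the same for the moment, N m; "gripper_width": finger opening in m.
Only numpy, scipy, OpenCV 4.12 (cv2) and the standard library are available. Lean on these libraries where they do the work, as an engineer would, in place of code of your own. Each camera call takes 0.05 s, during which the arm holds its last target.

## Task

Get the packed gift box ready for its ribbon, working only with pushes of the fingers: tip its raised lid over until the lid is fully shut, then push the closed box along the worktop until it sits square and home against both the long fence and the end stop of the tying jig, and then tip the jig's wire hold-down over so that it lies on the lid. Push gently, never grip anything, never lift or tilt the box, and leave everything else where it is.

Things in the scene. Friction and masses are not known exactly. Their poses are not given: they have to be found in the camera images.
- packed_box: the one open kraft gift box, full of biscuits (about 0.45 kg, loose; some 3 N slides it). Origin: centre of its underside; its x runs along its length, y across, z up. Outside, lid shut: x -119 to +119 mm, y -72 to +73 mm, 59 high. Its lid is hinged on the long y = -72 side, towards the robot; shut, the lid's skirts hang 42 mm down outside the other three sides
- lid_hinge (a point): middle of the lid's hinge line, at y = -72, z = 56 mm on the box; the line runs along the box's x
- lid_rim (a point): middle of the firm rim along the lid's free edge, on the outer face, 130 mm from the hinge line. Only the lid's card rim, 21 mm wide all round, is firm; its middle is a window. So push on this rim (119 to 140 mm from the hinge)
- packed_box_lid (a joint): angle of the lid in rad: 0 fully shut, 1.57 upright, 1.85 the end of its travel; 1.5 to 1.8 at the start. The hinge is a stiff card fold: the lid stays where it is left or sinks very slowly, so it must be pushed over and all the way down; about 0.5 N at its free edge moves it
- jig: tying jig, fixed: two aluminium angle strips in an L, 42 mm high. Origin: inner corner of the L on the worktop. Fence face: plane x = 0 (far side of the box), y = 0 to -264 mm with a 34 mm gap for the ribbon. End-stop face: plane y = 0 (left of the box), x = 4 to -148 mm. Feet and screw heads up to 9 mm high lie outside the L, to x = +36 and y = +44 mm
- box_home (a point): where the box's origin lies when it is home in the jig: on the worktop, at x = -73, y = -119 mm in the jig's frame. The box then has its own x along the jig's -y, its +y side against the fence and its -x end against the end stop, as it roughly points at the start
- hold_down (a joint): angle of the hold-down in rad: a U of 8 mm steel wire, 119 mm wide, hinged on the end stop about a level line along the jig's x, at y = +16, z = 65.5 mm in the jig's frame. 0: level, resting on the shut lid of a box that is home; 1.57 upright; 1.95 leaning back to the left. 1.75 to 1.95 at the start. Stays put near upright; below about 1.1 it sinks by its own weight in 1 to 2 s
- bar (a point): middle of the hold-down's cross bar (8 mm thick, along the jig's x, 75 mm from the fence plane), 108 mm from its hinge line; the bar is where one pushes it
- ribbon_spool: spool of red ribbon lying flat on its side, 72 mm across, 32 high, with a loose ribbon tail; bystander, right of the work (another spool and pen lie farther back)
- scissors: red-handled scissors, 199 mm long, 9 high, lying flat; bystander, at the right near the front edge
- marker: black and white marker pen, 135 mm long, 16 thick, lying flat; bystander, at the right
- done_c: closed kraft gift box, 234 x 145 x 62 mm, lying flat, alone at the far left of the worktop; bystander

How it is judged:
By the outcome, as a careful person would: the job done as asked, in the order asked, and still so for the second after the job is handed in, with the robot touching nothing.
It also fails if it takes over 72 s, if anything falls off the work surface, if the arm or the gripper's body presses on something with over 40 N, if the wrist force passes 120 N, or if a joint passes its speed limit or range.

## Working session

There is one attempt and no reset: what is moved stays moved. The work goes in short steps, Python scripts to look and compute and a tool call to move; the robot and the scene stay as the last step left them, time stands still between calls to the robot, and variables do not carry over. Pictures are saved under pics/ and viewed, and the job is handed in when it is done.

Besides the shell and the picture viewer there is one more tool, called after "Call:" as name(argument=value, ...) on one line, values as JSON. step_arm: Moves the arm, as the interface text tells. Its arguments: {"type":"object","properties":{"rows":{"type":"string"},"newtons":{"type":"number"}},"required":["rows"]}

```bash
ls; mkdir -p pics; cat > h.py <<'E'
import numpy as np, cv2
from scipy.spatial.transform import Rotation as R
from station import ctrl
def save(p,n): cv2.imwrite('pics/'+n+'.png',cv2.cvtColor(p['img'],cv2.COLOR_RGB2BGR))
def world(p):
    K=np.array(p['K']);z=p['z_map'];v,u=np.mgrid[0:480,0:640]
    c=np.stack([(u-K[0,2])/K[0,0]*z,(v-K[1,2])/K[1,1]*z,z],-1)
    Rm=R.from_rotvec(np.array(p['rvec']).ravel()).as_matrix()
    w=(c-np.array(p['tvec']).ravel())@Rm
    w[z==0]=np.nan
    return w
def proj(p,P):
    return cv2.projectPoints(np.array(P,float).reshape(-1,3),np.array(p['rvec'],float),np.array(p['tvec'],float),np.array(p['K'],float),None)[0].reshape(-1,2)
E
python3 - <<'E'
from h import *
o=ctrl.get_obs();print(o)
for n in ['scene','top']:
    p=ctrl.get_image(n);save(p,n+'0');np.savez('pics/'+n+'0.npz',**{k:p[k] for k in p})
    w=world(p)
    for t in ['packed_box','packed_box_lid','jig','hold_down','ribbon_spool','done_c','lid_rim','bar','box_home','marker','scissors']:
        try:
            for d in ctrl.masks_of(p,t)[:2]:
                m=d['pixels'];q=w[m];q=q[~np.isnan(q[:,0])]
                print(n,t,round(d['conf'],2),np.round(np.array(d['rect'])*[640,480,640,480]),np.round(np.percentile(q,[2,50,98],axis=0),3).tolist())
        except Exception as e: print(n,t,e)
E
```

```text
pics
{'time': 0.0, 'qpos': array([-1.19378573,  0.5765409 ,  0.02486765,  1.43789411, -0.01500425,
        1.12902084, -0.05647119]), 'joint_vel': array([ 0.00133242, -0.00181528, -0.00051338, -0.00040671,  0.00224727,
        0.0006634 ,  0.0006116 ]), 'joint_torque': array([-9.06288751e-04, -7.65750360e+01,  2.25002177e+00, -2.85960621e+01,
        1.52512762e-02,  1.27968017e-02, -1.24173772e-05]), 'position': array([0.29993907, 0.60413537, 0.19974224]), 'orientation': array([-7.17322672e-01, -3.05830586e+00,  2.59676578e-03]), 'ft_force': array([-0.0223281 ,  0.65106598,  0.56662685]), 'ft_torque': array([-0.07694483,  0.02287758, -0.00297269]), 'gripper_width': 0.08563421811723984}
scene packed_box 0.69 [309. 221. 412. 307.] [[0.465, -0.26, 0.003], [0.517, -0.158, 0.055], [0.652, -0.026, 0.208]]
scene packed_box 0.49 [419. 372. 470. 407.] [[0.481, -0.596, -0.002], [0.498, -0.535, 0.014], [0.516, -0.471, 0.021]]
scene packed_box_lid 0.68 [305. 221. 388. 299.] [[0.461, -0.262, 0.06], [0.5, -0.164, 0.196], [0.547, -0.033, 0.209]]
scene packed_box_lid 0.3 [308. 220. 410. 304.] [[0.4
[... 1930 characters left out ...]
4, 0.153], [0.686, 0.096, 0.178]]
top ribbon_spool 0.97 [454. 235. 484. 258.] [[0.59, -0.502, -0.005], [0.616, -0.461, 0.028], [0.657, -0.427, 0.04]]
top lid_rim 0.71 [339. 236. 415. 268.] [[0.459, -0.255, 0.007], [0.498, -0.146, 0.193], [0.568, -0.029, 0.209]]
top bar 0.44 [302. 196. 319. 243.] [[0.554, 0.058, 0.072], [0.616, 0.083, 0.149], [0.685, 0.095, 0.178]]
top box_home 0.76 [303. 196. 400. 257.] [[0.554, -0.213, -0.006], [0.699, 0.042, 0.014], [0.75, 0.092, 0.169]]
top marker 0.46 [472. 280. 506. 288.] [[0.478, -0.577, 0.0], [0.494, -0.529, 0.014], [0.508, -0.472, 0.026]]
top scissors 0.86 [450. 293. 489. 329.] [[0.329, -0.522, -0.007], [0.379, -0.452, 0.006], [0.448, -0.401, 0.017]]
```

View images.

```bash
python3 - <<'E'
import cv2
a=cv2.imread('pics/scene0.png');b=cv2.imread('pics/top0.png')
cv2.imwrite('pics/s0c.png',cv2.resize(a[150:320,260:480],(770,595),interpolation=cv2.INTER_CUBIC))
cv2.imwrite('pics/t0c.png',cv2.resize(b[180:300,280:440],(800,600),interpolation=cv2.INTER_CUBIC))
E
```

```text
(no output)
```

View pics/scene0.png

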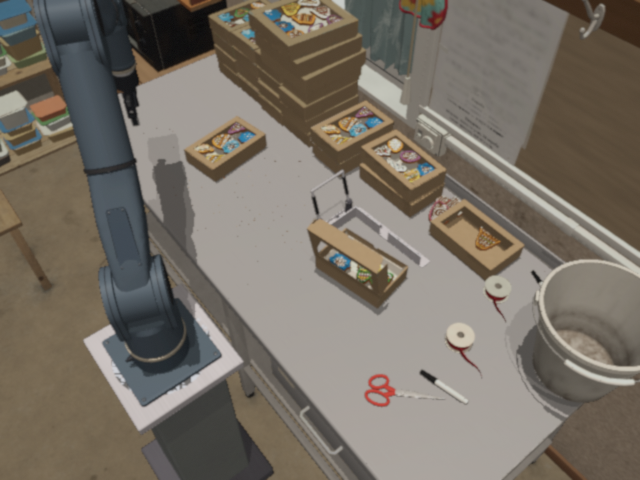

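View pics/s0c.png

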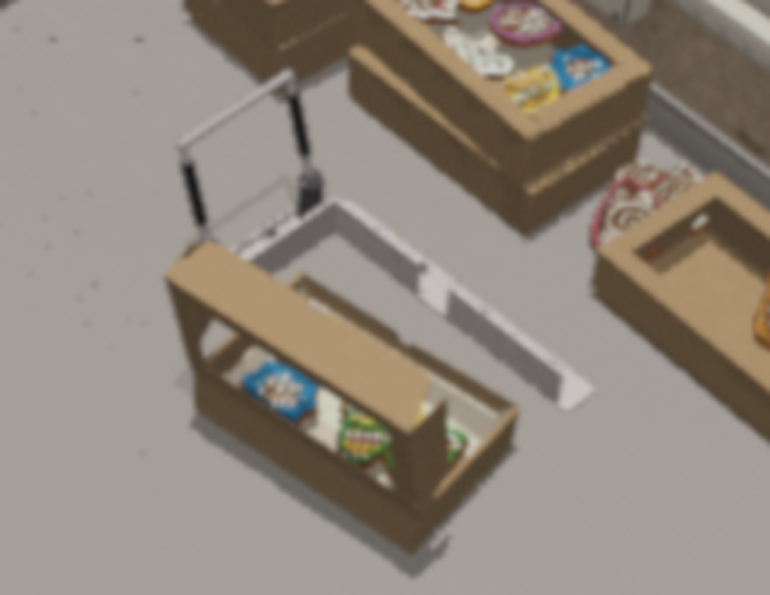

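View pics/t0c.png

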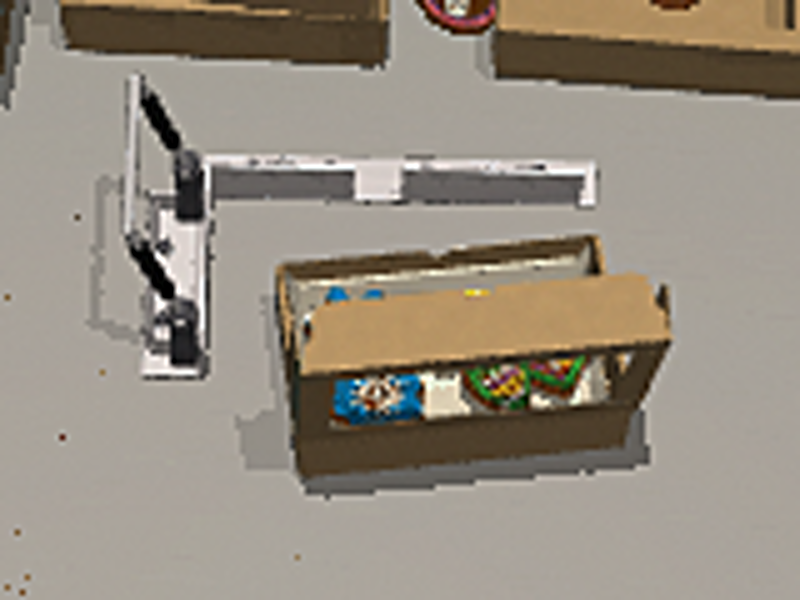

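```bash
python3 - <<'E'
from h import *
W=[];
for n in ['scene0','top0']:
    p=dict(np.load('pics/'+n+'.npz'));w=world(p).reshape(-1,3)
    w=w[(w[:,0]>.4)&(w[:,0]<.8)&(w[:,1]>-.32)&(w[:,1]<.14)];print(n,len(w)); W.append(w)
for i,w in enumerate(W):
    im=np.zeros((600,800,3),np.uint8)
    # u = y left->left ; v x up
    for lo,hi,c in [(0.008,.035,(255,80,80)),(.037,.047,(80,255,80)),(.05,.063,(80,80,255)),(.063,.19,(120,120,120)),(.19,.25,(255,255,255))]:
        q=w[(w[:,2]>lo)&(w[:,2]<hi)]
        for x,y,z in q: cv2.circle(im,(int((.14-y)/.46*800),int((.8-x)/.4*600)),1,c,-1)
    cv2.imwrite(f'pics/map{i}.png',im)
E
```

```text
scene0 17262
top0 13403
```

View pics/map0.png

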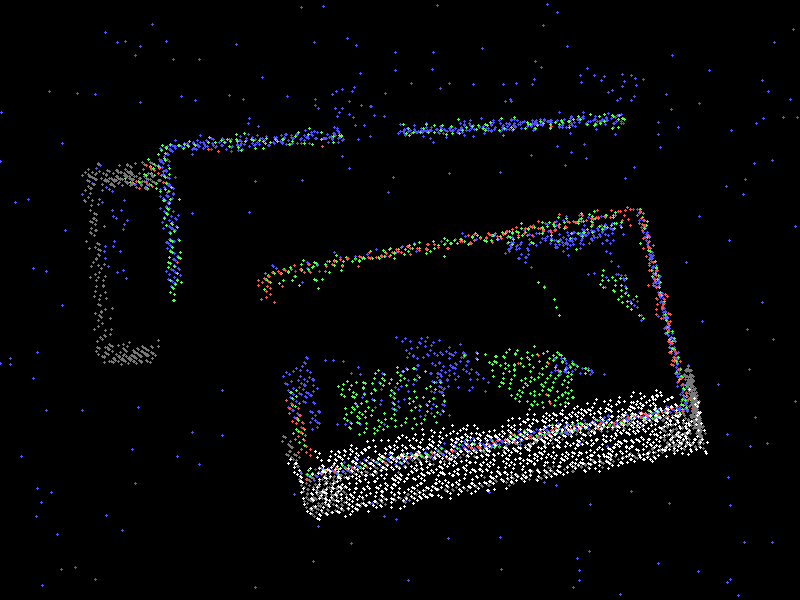

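View pics/map1.png

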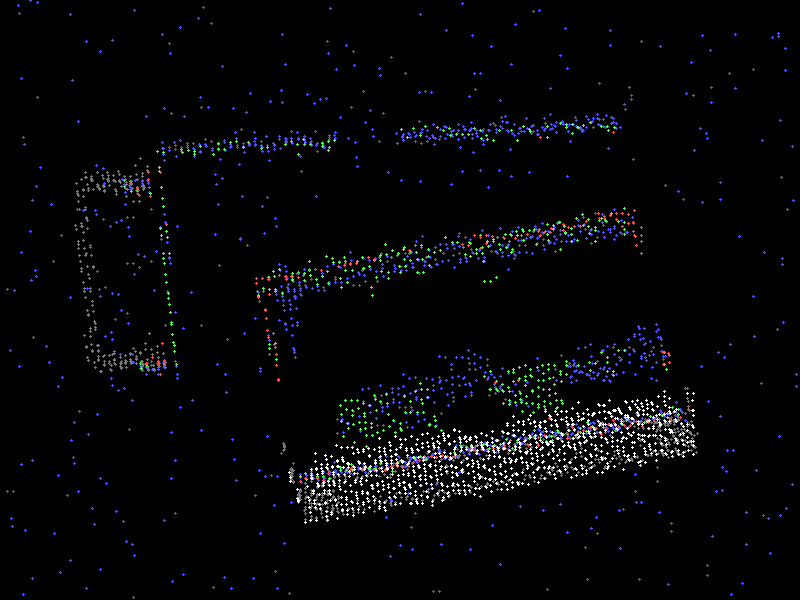

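```bash
python3 - <<'E'
from h import *
def pick(w,a,b,tol,zl,zh):
    # points near segment a-b in (x,y); returns fit
    a=np.array(a);b=np.array(b);d=(b-a)/np.linalg.norm(b-a);n=np.array([-d[1],d[0]])
    q=w[(w[:,2]>zl)&(w[:,2]<zh)][:,:2]
    for _ in range(4):
        s=(q-a)@d;e=(q-a)@n;L=np.linalg.norm(b-a)
        m=(abs(e)<tol)&(s>0)&(s<L)
        vx,vy,x0,y0=cv2.fitLine(q[m].astype(np.float32),cv2.DIST_HUBER,0,.001,.001).ravel()
        d2=np.array([vx,vy]);d2*=np.sign(d2@d);p0=np.array([x0,y0])
        a=p0+d2*((a-p0)@d2);b=p0+d2*((b-p0)@d2);d=d2;n=np.array([-d[1],d[0]])
    print(m.sum(),'ends',a.round(4),b.round(4),'ang deg (x per -y)',round(np.degrees(np.arctan2(d[0],-d[1])),2),'rms',(( (q[m]-a)@n).std()*1000).round(2))
def px(u,v): return (.8-v/600*.4,.14-u/800*.46)
for n in ['scene0','top0']:
    p=dict(np.load('pics/'+n+'.npz'));w=world(p).reshape(-1,3)
    print(n)
    for nm,a,b,zl,zh in [('front',(310,476),(680,410),.008,.05),('back',(275,272),(625,213),.03,.06),('right',(642,225),(683,390),.008,.056),('left',(265,290),(300,460),.03,.06),('fence face',(175,147),(620,120),.006,.036),('fencetop',(175,147),(620,120),.04,.046),('stop',(165,160),(176,300),.006,.046)]:
        try: print(nm);pick(w,px(*a),px(*b),.008,zl,zh)
        except Exception as e: print(e)
    q=w[(w[:,2]>.15)&(w[:,1]>.04)&(w[:,1]<.14)&(w[:,0]>.5)&(w[:,0]<.75)]
    print('bar',len(q),np.percentile(q,[2,50,98],axis=0).round(3))
E
```

```text
scene0
front
558 ends [ 0.4836 -0.0381] [ 0.5273 -0.2509] ang deg (x per -y) 11.59 rms 1.97
back
404 ends [ 0.6176 -0.0183] [ 0.6576 -0.2195] ang deg (x per -y) 11.24 rms 3.08
right
223 ends [ 0.6502 -0.2302] [ 0.5401 -0.253 ] ang deg (x per -y) -78.32 rms 1.46
left
67 ends [ 0.6069 -0.0135] [ 0.4943 -0.0369] ang deg (x per -y) -78.27 rms 2.29
fence face
407 ends [0.7025 0.0394] [ 0.7208 -0.2164] ang deg (x per -y) 4.09 rms 2.49
fencetop
70 ends [0.7026 0.0394] [ 0.7202 -0.2165] ang deg (x per -y) 3.95 rms 2.3
stop
182 ends [0.6933 0.0461] [0.6001 0.0379] ang deg (x per -y) -84.99 rms 2.57
bar 146 [[0.559 0.07  0.152]
 [0.618 0.083 0.171]
 [0.685 0.091 0.179]]
top0
front
362 ends [ 0.4814 -0.0385] [ 0.5253 -0.2513] ang deg (x per -y) 11.64 rms 2.39
back
287 ends [ 0.615  -0.0189] [ 0.6563 -0.2197] ang deg (x per -y) 11.62 rms 3.69
right
46 ends [ 0.6487 -0.2224] [ 0.5389 -0.2467] ang deg (x per -y) -77.52 rms 3.6
left
29 ends [ 0.6064 -0.0108] [ 0.493  -0.0297] ang deg (x per -y) -80.56 rms 3.6
fence face
297 ends [0.7007 0.0393] [ 0.7184 -0.2166] ang deg (x per -y) 3.97 rms 3.07
fencetop
41 ends [0.699  0.0392] [ 0.7164 -0.2167] ang deg (x per -y) 3.88 rms 2.58
stop
41 ends [0.6931 0.0496] [0.5998 0.0431] ang deg (x per -y) -85.99 rms 3.23
bar 95 [[0.553 0.077 0.153]
 [0.617 0.089 0.169]
 [0.679 0.096 0.179]]
```

Call:
step_arm(rows="0 -0.4 -1 0 0 0 -0.8;0 -0.4 -1 0 0 0 -0.8;0 -0.4 -1 0 0 0 -0.8;0 -0.4 -1 0 0 0 -0.8;0 -0.4 -1 0 0 0 -0.8;0 -0.4 -1 0 0 0 -0.8;0 -0.4 -1 0 0 0 -0.8;0 -0.4 -1 0 0 0 -0.8", newtons=20)

```text
time: 2.2
position: [0.3464, 0.3944, 0.2005]
orientation: [-0.368, 3.119, 0.002]
ft_force: [-0.5, 0.6, -0.5]
gripper_width: -0.0002
```

Call:
step_arm(rows="0 -0.3 -1 -0.3 0 0 0.1;0 -0.3 -1 -0.3 0 0 0.1;0 -0.3 -1 -0.3 0 0 0.1;0 -0.3 -1 -0.3 0 0 0;0 -0.3 -1 -0.3 0 0 0;0 -0.3 -1 -0.3 0 0 0;0 -0.2 -1 -0.3 0 0 0;0 0 -1 0 0 0 0")

```text
time: 3.2
position: [0.4411, 0.2027, 0.2558]
orientation: [-0.317, 3.121, 0.004]
ft_force: [-0.3, -1.0, 0.7]
gripper_width: -0.0
```

Call:
step_arm(rows="0 0.2 -1 0 0 0 0;0 0.3 -1 0 0 0 0;0 0.3 -1 0 0 0 0;0 0.3 -1 0 0 0 0;0 0.3 -1 0 0 0 0;0 0.3 -1 0 0 0 0;0 0.3 -1 0 0 0 0;0 0.3 -1 0 0 0 0")

```text
time: 4.2
position: [0.4251, -0.0119, 0.2566]
orientation: [-0.315, 3.117, 0.005]
ft_force: [0.3, -0.2, 0.4]
gripper_width: -0.0002
```

Call:
step_arm(rows="0 0.13 -1 0 0 0 0;0 0.13 -1 0 0 0 0;0 0.13 -1 0 0 0 0;0 0.13 -1 0.3 0 0 0;0 0.13 -1 0.5 0 0 0;0 0.13 -0.9 0.7 0 0 0;0 0 0 0.8 0 0 0;0 0 0 0.6 0 0 0")

```text
time: 5.2
position: [0.4374, -0.1679, 0.1845]
orientation: [-0.309, 3.11, 0.001]
ft_force: [0.3, 0.1, 0.3]
gripper_width: 0.0001
```

```bash
python3 - <<'E'
from h import *
p=ctrl.get_image('scene');save(p,'s1')
q=ctrl.get_image('wrist');save(q,'w1')
o=ctrl.get_obs();print(o['position'],o['ft_force'],ctrl.grasp_offset)
cv2.imwrite('pics/s1c.png',cv2.resize(cv2.imread('pics/s1.png')[150:320,260:480],(770,595),interpolation=cv2.INTER_CUBIC))
E
```

```text
[ 0.43671331 -0.16752962  0.18397989] [-0.3576261   0.13024107  0.44731917] -0.0187
```

View pics/s1c.png

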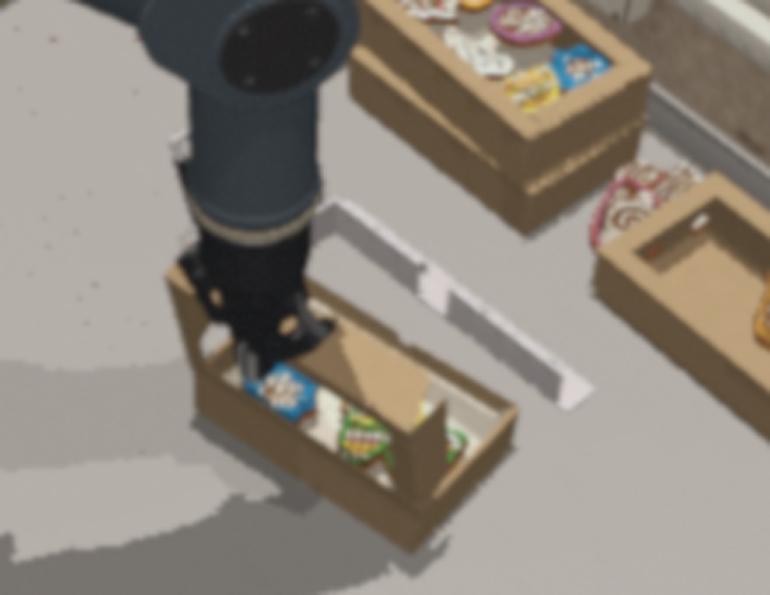

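View pics/w1.png

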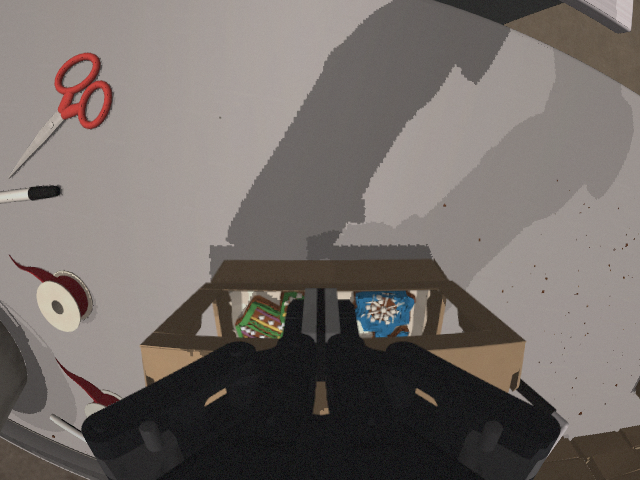

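Call:
step_arm(rows="0 -0.5 0.15 0 0 0 0;0 -0.5 0.15 0 0 0 0;0 -0.5 0 0 0 0 0;0 -0.5 0 0 0 0 0;0 -0.5 0 0 0 0 0;0 -0.5 0 0 0 0 0;0 -0.5 0.0 0 0 0 0;0 0 0 0 0 0 0")

```text
time: 6.3
position: [0.5296, -0.1403, 0.1875]
orientation: [-0.312, 3.108, 0.001]
ft_force: [0.2, -0.1, -0.0]
gripper_width: 0.0002
```

Call:
step_arm(rows="0 -0.36 0 0.3 0 0 0;0 -0.36 0 0.3 0 0 0;0 -0.36 0 0.3 0 0 0;0 -0.36 0 0.28 0 0 0;0 -0.36 0 0.28 0 0 0;0 -0.36 0 0.28 0 0 0;0 -0.4 0 0.5 0 0 0;0 -0.3 0 0.5 0 0 0")

```text
time: 7.3
position: [0.605, -0.1254, 0.1157]
orientation: [-0.311, 3.109, 0.001]
ft_force: [-1.5, 0.5, -0.2]
gripper_width: 0.0001
```

```bash
python3 - <<'E'
from h import *
p=ctrl.get_image('scene');save(p,'s2')
o=ctrl.get_obs();print(o['position'],o['ft_force'])
cv2.imwrite('pics/s2c.png',cv2.resize(cv2.imread('pics/s2.png')[150:320,260:480],(770,595),interpolation=cv2.INTER_CUBIC))
E
```

```text
[ 0.60502325 -0.12473544  0.11390345] [ 0.01616209  1.20308858 -0.48684815]
```

View pics/s2c.png

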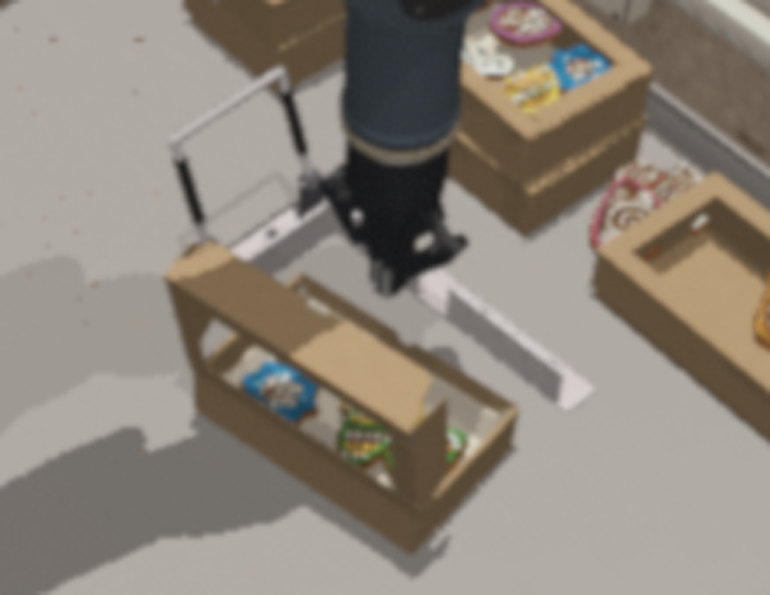

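```bash
python3 - <<'E'
from h import *
p=ctrl.get_image('scene');t=ctrl.get_image('top');q=ctrl.get_image('wrist');save(q,'w2');save(t,'t2')
o=ctrl.get_obs();print(o['position'],proj(p,o['position']),proj(t,o['position']))
for P in (p,t):
    w=world(P).reshape(-1,3)
    a=w[(w[:,0]>.56)&(w[:,0]<.66)&(w[:,1]>-.19)&(w[:,1]<-.06)&(w[:,2]>.09)&(w[:,2]<.2)]
    i=a[:,2]<np.percentile(a[:,2],8) if len(a) else []
    print(len(a),a[i].mean(0) if len(a) else 0)
    a=w[(w[:,0]>.42)&(w[:,0]<.55)&(w[:,1]>-.30)&(w[:,1]<-.0)&(w[:,2]>.15)]
    print(len(a),np.percentile(a,[1,50,99],axis=0).round(3))
cv2.imwrite('pics/t2c.png',cv2.resize(cv2.imread('pics/t2.png')[180:300,280:440],(800,600),interpolation=cv2.INTER_CUBIC))
E
```

```text
[ 0.60398368 -0.12570634  0.11620022] [[369.04049478 240.11056798]] [[370.46585383 228.38346763]]
156 [ 0.59791186 -0.1282663   0.15198827]
4787 [[ 0.422 -0.261  0.162]
 [ 0.492 -0.138  0.576]
 [ 0.548 -0.042  0.72 ]]
99 [ 0.59415446 -0.12582412  0.15186981]
1565 [[ 0.422 -0.257  0.169]
 [ 0.497 -0.142  0.203]
 [ 0.548 -0.069  0.724]]
```

View pics/w2.png

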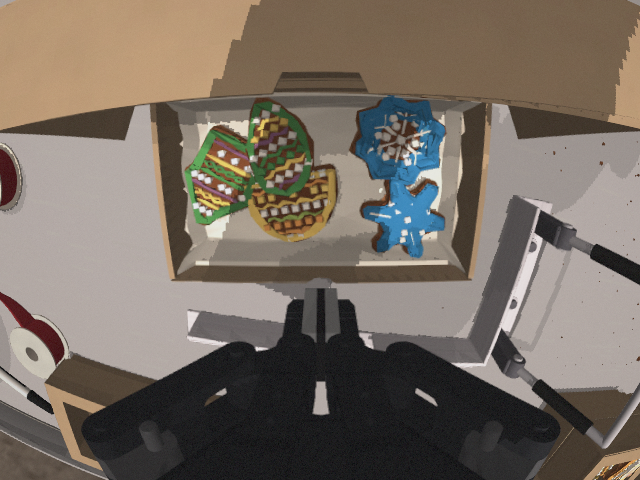

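View pics/t2c.png

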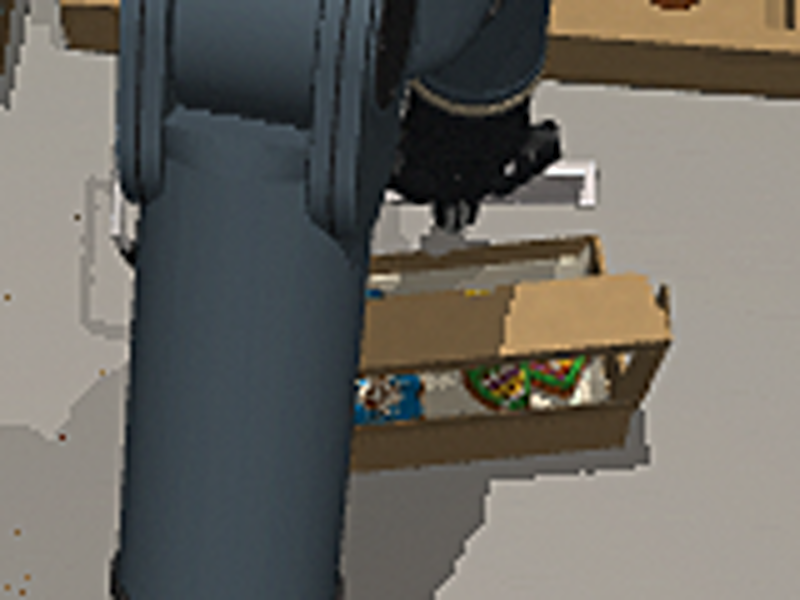

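```bash
python3 - <<'E'
from h import *
p=ctrl.get_image('scene');t=ctrl.get_image('top')
o=ctrl.get_obs();T=o['position']
for n,P in (('s',p),('t',t)):
    w=world(P);
    c=proj(P,T)[0].astype(int)
    # print column profile around tip
    for v in range(c[1]-16,c[1]+4):
        print(n,v,[tuple((w[v,u]*1000).round().tolist()) for u in range(c[0]-4,c[0]+5,4)],[P['img'][v,u].tolist() for u in (c[0]-2,c[0]+2)])
    im=cv2.cvtColor(P['img'],cv2.COLOR_RGB2BGR)
    cv2.drawMarker(im,tuple(c.tolist()),(0,0,255),cv2.MARKER_CROSS,5,1)
    cv2.imwrite(f'pics/tip_{n}.png',cv2.resize(im[c[1]-40:c[1]+35,c[0]-50:c[0]+50],(800,600),interpolation=cv2.INTER_NEAREST))
E
```

```text
s 223 [(588.0, -121.0, 195.0), (596.0, -129.0, 195.0), (594.0, -145.0, 211.0)] [[31, 31, 32], [23, 22, 25]]
s 224 [(596.0, -113.0, 177.0), (594.0, -131.0, 194.0), (596.0, -144.0, 204.0)] [[52, 50, 50], [24, 24, 25]]
s 225 [(595.0, -115.0, 175.0), (594.0, -131.0, 191.0), (599.0, -141.0, 196.0)] [[73, 72, 70], [27, 28, 29]]
s 226 [(596.0, -114.0, 170.0), (593.0, -132.0, 189.0), (597.0, -143.0, 195.0)] [[76, 74, 73], [34, 34, 34]]
s 227 [(594.0, -117.0, 170.0), (597.0, -128.0, 178.0), (599.0, -142.0, 189.0)] [[74, 73, 71], [49, 49, 48]]
s 228 [(595.0, -115.0, 164.0), (599.0, -127.0, 172.0), (601.0, -139.0, 181.0)] [[74, 73, 71], [62, 62, 61]]
s 229 [(595.0, -116.0, 161.0), (593.0, -133.0, 177.0), (605.0, -136.0, 171.0)] [[74, 72, 70], [65, 64, 63]]
s 230 [(597.0, -114.0, 153.0), (593.0, -133.0, 173.0), (602.0, -139.0, 172.0)] [[81, 79, 76], [67, 65, 64]]
s 231 [(686.0, -23.0, 2.0), (592.0, -134.0, 171.0), (600.0, -142.0, 173.0)] [[91, 89, 86], [65, 64, 63]]
s 232 [(685.0, -24.0, 0.0), (594.0, -133.0, 164.0), (603.0, -140.0, 164.0)] [[99, 96, 93], [65, 64, 63]]
s 233 [(683.0, -27.0, -1.0
[... 2467 characters left out ...]
.0, 153.0), (691.0, -140.0, 3.0)] [[76, 74, 70], [52, 52, 50]]
t 226 [(684.0, -112.0, 2.0), (585.0, -123.0, 160.0), (685.0, -140.0, 5.0)] [[102, 98, 93], [117, 113, 108]]
t 227 [(681.0, -112.0, 1.0), (685.0, -127.0, -3.0), (688.0, -141.0, -5.0)] [[98, 94, 89], [190, 183, 174]]
t 228 [(673.0, -113.0, 7.0), (680.0, -127.0, -2.0), (673.0, -141.0, 10.0)] [[97, 93, 89], [92, 89, 87]]
t 229 [(675.0, -113.0, -3.0), (675.0, -127.0, -1.0), (645.0, -140.0, 50.0)] [[99, 97, 92], [104, 98, 91]]
t 230 [(675.0, -113.0, -10.0), (637.0, -126.0, 54.0), (633.0, -139.0, 61.0)] [[102, 101, 99], [70, 56, 32]]
t 231 [(638.0, -113.0, 42.0), (641.0, -127.0, 41.0), (641.0, -140.0, 42.0)] [[67, 52, 31], [67, 54, 36]]
```

View pics/tip_s.png

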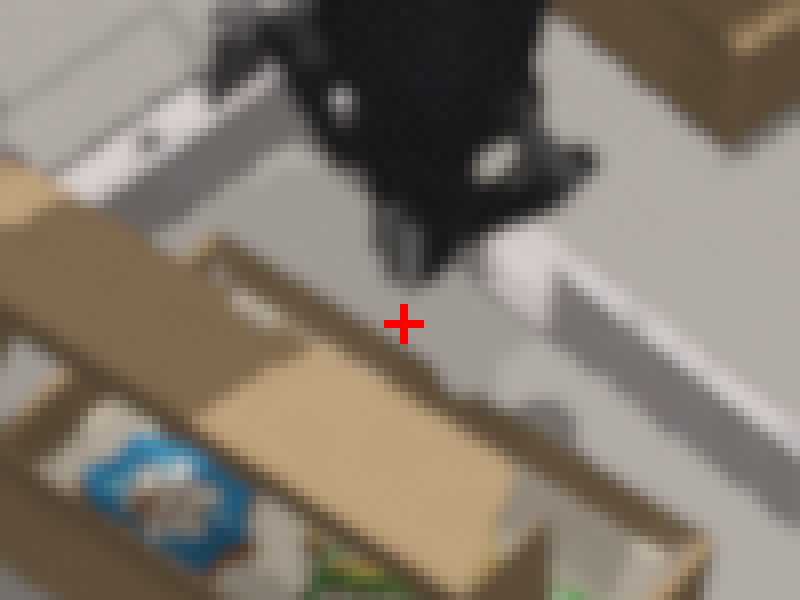

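View pics/tip_t.png

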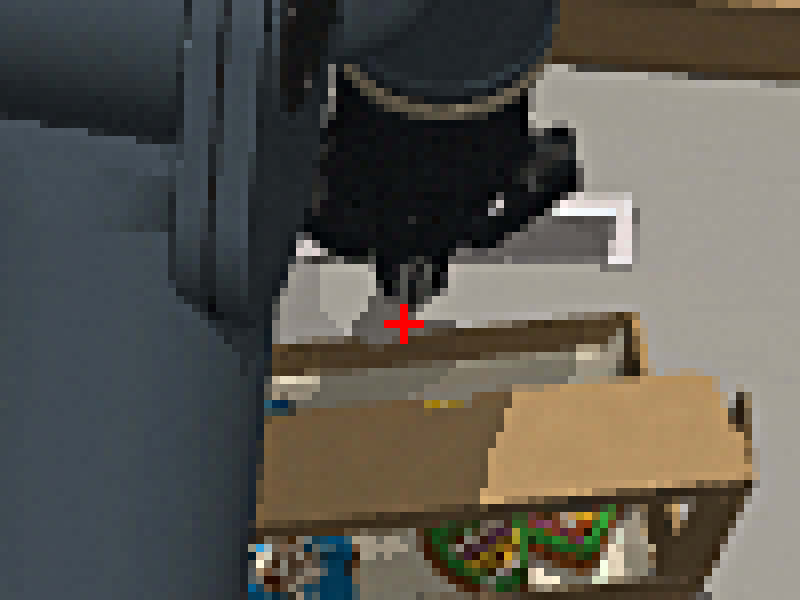

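Call:
step_arm(rows="0 0 0 -1 0 0 0;0 0 0 -1 0 0 0;0 0 0 -1 0 0 0;0 0.5 0 -0.6 0 0 0;0 1 0 0 0 0 0;0 1 0 0 0 0 0;0 1 0 0 0 0 0;0 1 0 0 0 0 0")

```text
time: 8.6
position: [0.485, -0.1503, 0.2101]
orientation: [-0.307, 3.106, -0.001]
ft_force: [0.2, 0.0, 0.3]
gripper_width: 0.0002
```

Call:
step_arm(rows="0 1 0 0 0 0 0;0 0.9 0 0 0 0 0;0 0.4 0 0 0 0 0;0 0 0 0.5 0 0 0;0 0 0 0.7 0 0 0;0 0 0 0.5 0 0 0;0 0 0 0.3 0 0 0;0 0 0 0 0 0 0")

```text
time: 9.6
position: [0.4246, -0.162, 0.1559]
orientation: [-0.304, 3.106, -0.0]
ft_force: [-0.1, 0.1, 0.6]
gripper_width: 0.0003
```

```bash
cat > tip.py <<'E'
from h import *
p=ctrl.get_image('scene')
o=ctrl.get_obs();T=o['position'];print(T,o['ft_force'])
c=proj(p,T)[0].astype(int)
im=cv2.cvtColor(p['img'],cv2.COLOR_RGB2BGR)
cv2.drawMarker(im,tuple(c.tolist()),(0,0,255),cv2.MARKER_CROSS,5,1)
c2=proj(p,T+[0,0,.034])[0].astype(int);cv2.drawMarker(im,tuple(c2.tolist()),(0,255,0),cv2.MARKER_CROSS,5,1)
import sys
cv2.imwrite(f'pics/{sys.argv[1]}.png',cv2.resize(im[160:310,270:470],(800,600),interpolation=cv2.INTER_CUBIC))
E
python3 tip.py tip3
```

```text
[ 0.42476623 -0.1620715   0.15625737] [ 0.87452525 -0.57297034 -0.34636407]
```

View pics/tip3.png

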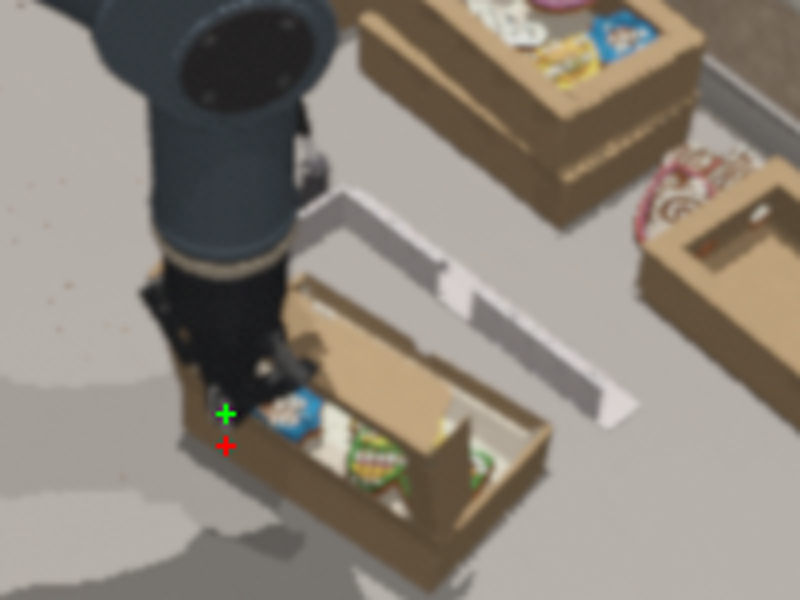

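Call:
step_arm(rows="0 -0.5 0 0.2 0 0 0;0 -0.5 0 0.1 0 0 0;0 -0.5 0 0 0 0 0;0 -0.5 0 0 0 0 0;0 -0.5 0 0 0 0 0;0 -0.5 0 0 0 0 0;0 -0.4 0 0 0 0 0;0 0 0 0 0 0 0")

```text
time: 10.65
position: [0.5163, -0.1439, 0.1511]
orientation: [-0.306, 3.103, -0.002]
ft_force: [-0.0, -1.1, -0.9]
gripper_width: 0.0
```

```bash
python3 tip.py tip4
```

```text
[ 0.51568773 -0.14410281  0.15110203] [-0.72328921  0.45664028  0.04235583]
```

View pics/tip4.png

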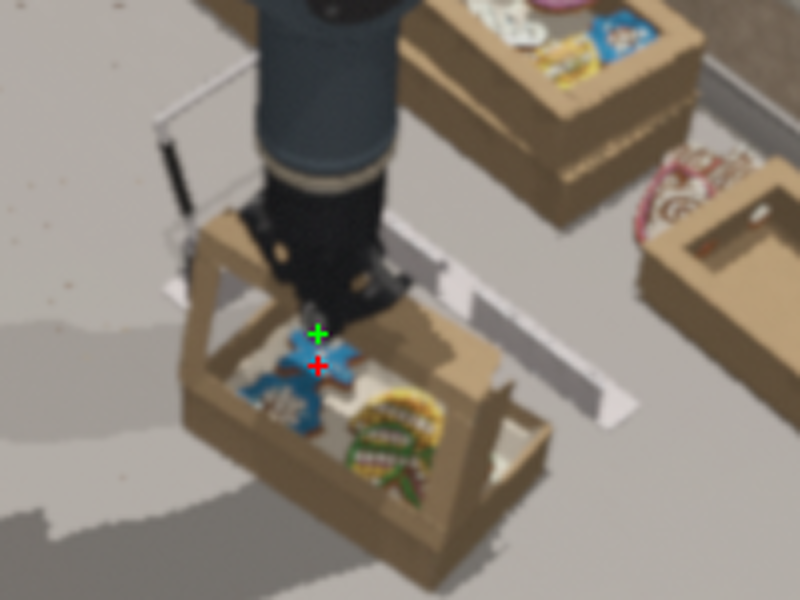

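Call:
step_arm(rows="0 -0.4 0 0.14 0 0 0;0 -0.4 0 0.16 0 0 0;0 -0.4 0 0.18 0 0 0;0 -0.4 0 0.22 0 0 0;0 -0.36 0 0.27 0 0 0;0 -0.34 0 0.28 0 0 0;0 -0.3 0 0.28 0 0 0;0 0 0 0 0 0 0")

```text
time: 11.7
position: [0.5843, -0.1305, 0.1109]
orientation: [-0.305, 3.105, -0.001]
ft_force: [-0.3, 0.4, -0.2]
gripper_width: 0.0002
```

```bash
python3 tip.py tip5
```

```text
[ 0.58404425 -0.13074122  0.11128095] [-0.08161104  0.65625284 -0.04920949]
```

View pics/tip5.png

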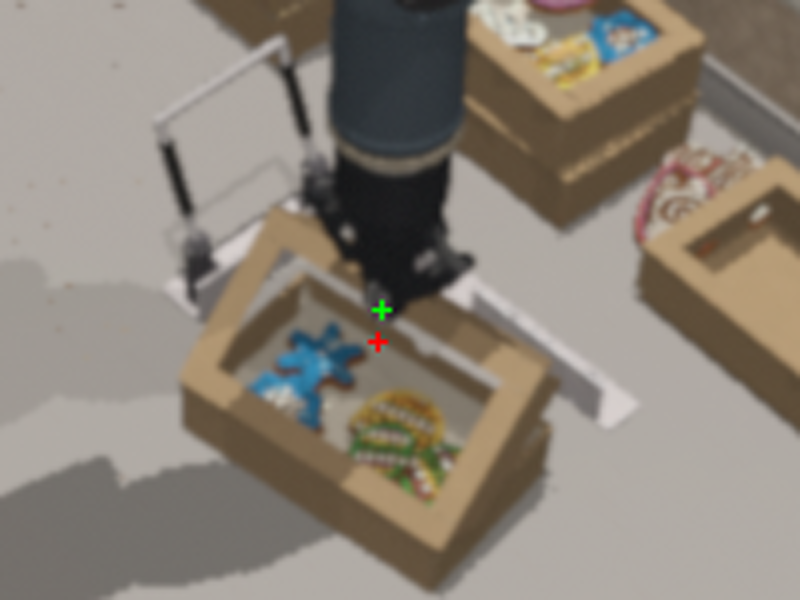

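Call:
step_arm(rows="0 -0.36 0 0.4 0 0 0;0 -0.3 0 0.4 0 0 0;0 -0.25 0 0.42 0 0 0;0 -0.2 0 0.42 0 0 0;0 -0.15 0 0.42 0 0 0;0 -0.1 0 0.42 0 0 0;0 -0.05 0 0.4 0 0 0;0 0 0 0.2 0 0 0")

```text
time: 12.75
position: [0.6224, -0.1236, 0.0297]
orientation: [-0.304, 3.105, -0.001]
ft_force: [-0.8, 0.1, -0.4]
gripper_width: 0.0001
```

```bash
python3 tip.py tip6
```

```text
[ 0.62211448 -0.12360996  0.02929258] [-0.2437429   0.39081093 -0.80068712]
```

View pics/tip6.png

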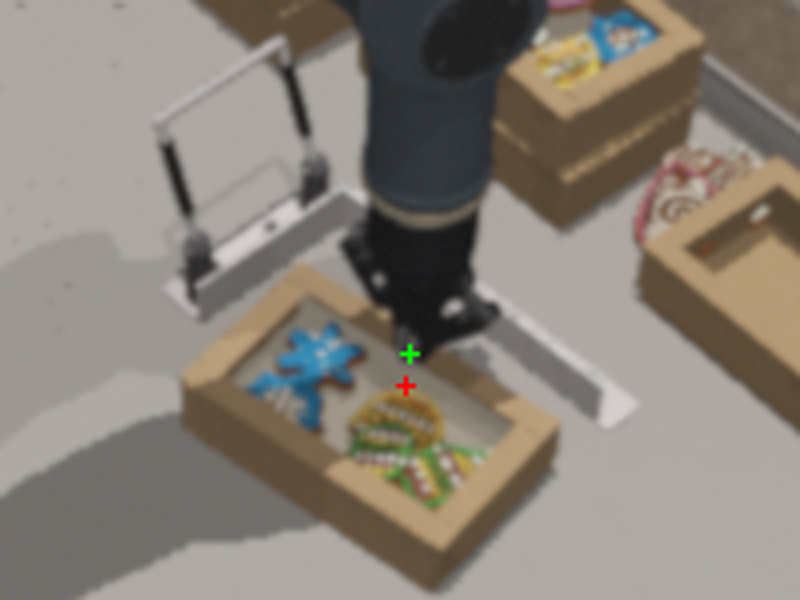

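Call:
step_arm(rows="0 0 0 0.1 0 0 0;0 0 0 0.1 0 0 0;0 0 0 0.1 0 0 0;0 0 0 0.1 0 0 0;0 0 0 0.1 0 0 0;0 0 0 0.1 0 0 0;0 0 0 0.1 0 0 0;0 0 0 0.1 0 0 0")

```text
time: 13.8
position: [0.6229, -0.1238, 0.0277]
orientation: [-0.299, 3.095, 0.001]
ft_force: [-8.9, 2.5, 22.2]
gripper_width: 0.0004
```

Call:
step_arm(rows="0 0 0 -0.4 0 0 0;0 0 0 -0.8 0 0 0;0 0.6 0 -1 0 0 0;0 1 0 -0.5 0 0 0;0 1 0 0 0 0 0;0 1 0 0 0 0 0;0 1 0 0 0 0 0;0 1 0 0 0 0 0")

```text
time: 14.8
position: [0.4832, -0.1521, 0.0971]
orientation: [-0.3, 3.086, -0.004]
ft_force: [0.6, 0.2, 0.3]
gripper_width: 0.0
```

```bash
cat > look.py <<'E'
from h import *
import sys
o=ctrl.get_obs();print(o['time'],o['position'],o['ft_force'])
for n in ['scene','top']:
    p=ctrl.get_image(n);np.savez('pics/last_'+n+'.npz',**{k:p[k] for k in p})
    im=cv2.cvtColor(p['img'],cv2.COLOR_RGB2BGR)
    cv2.imwrite(f'pics/{sys.argv[1]}_{n}.png',cv2.resize(im[160:310,270:470] if n=='scene' else im[180:300,280:440],(800,600),interpolation=cv2.INTER_CUBIC))
    for t in ['packed_box']:
        for d in ctrl.masks_of(p,t)[:1]:
            w=world(p);m=d['pixels'];q=w[m];q=q[~np.isnan(q[:,0])]
            tp=q[(q[:,2]>.05)&(q[:,2]<.075)]
            print(n,d['conf'],len(tp))
            A=np.c_[tp[:,:2]-tp[:,:2].mean(0),np.ones(len(tp))]
            c=np.linalg.lstsq(A,tp[:,2],rcond=None)[0];print('plane',c.round(4),'slope along x mm over 145',c[0]*145)
            r=cv2.minAreaRect((tp[:,:2]*1000).astype(np.float32));print('rect',r)
E
python3 look.py l7
```

```text
14.8 [ 0.48315579 -0.15212631  0.0970748 ] [0.60402132 0.19095329 0.32287715]
scene 0.58 1336
plane [0.0069 0.0008 0.0587] slope along x mm over 145 1.006784163846279
rect ((573.6546020507812, -132.4611053466797), (147.8536834716797, 237.60325622558594), 11.778024673461914)
top 0.95 456
plane [ 0.001  -0.0009  0.0579] slope along x mm over 145 0.14151378077269217
rect ((574.3790283203125, -161.06422424316406), (144.54527282714844, 169.29281616210938), 11.756568908691406)
```

View pics/l7_scene.png

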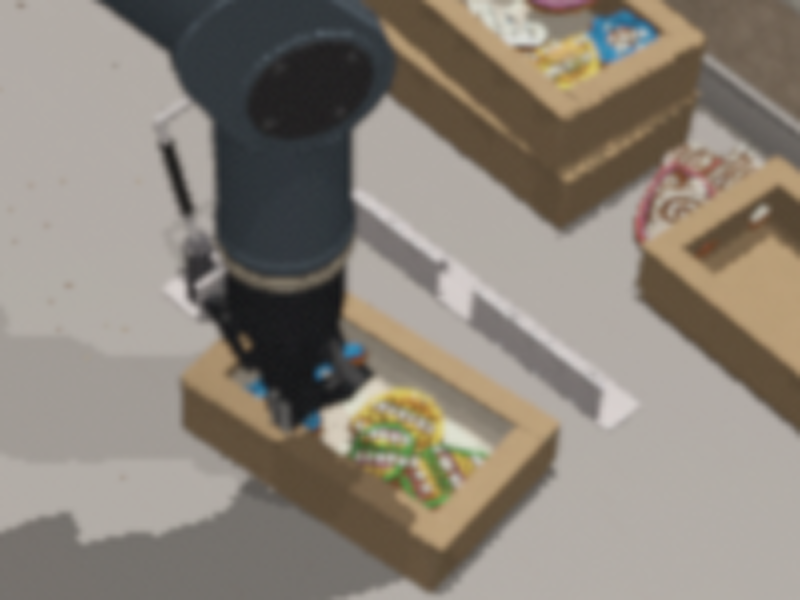

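View pics/l7_top.png

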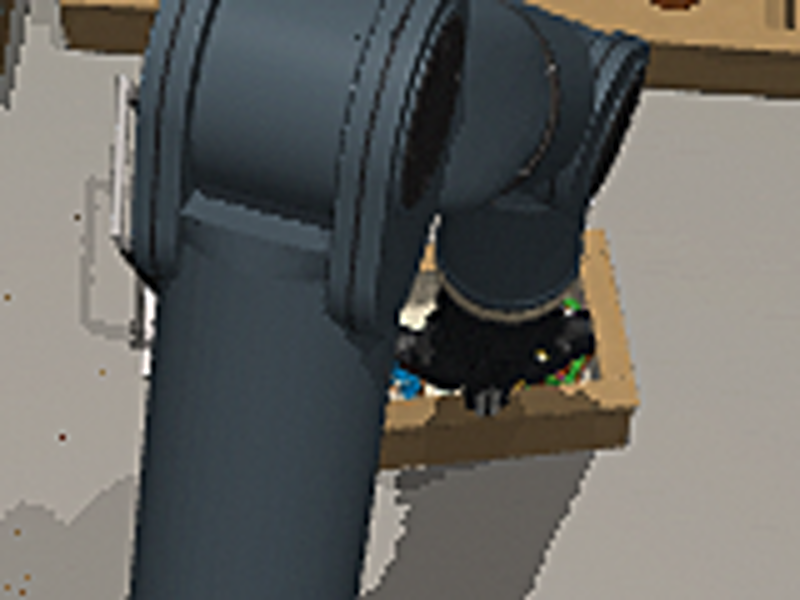

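```bash
python3 - <<'E'
from h import *
p=dict(np.load('pics/last_scene.npz'));w=world(p).reshape(-1,3)
t=dict(np.load('pics/last_top.npz'));w=np.r_[w,world(t).reshape(-1,3)]
T=np.array([.4832,-.1521,.0971]);a=np.radians(11.3)
by=np.array([np.cos(a),np.sin(a)]);bx=np.array([np.sin(a),-np.cos(a)])
d=w-T;s=d[:,:2]@by*1000;l=d[:,:2]@bx*1000;z=d[:,2]*1000
m=(abs(s)<70)&(abs(l)<90)&(z>20)&(z<250)
s,l,z=s[m],l[m],z[m]
for z0 in range(20,190,10):
    k=(z>=z0)&(z<z0+10)
    if k.sum()>3: print(z0,k.sum(),'s',np.percentile(s[k],[3,97]).round(),'l',np.percentile(l[k],[3,97]).round())
E
```

```text
30 15 s [-14.   2.] l [-14.   9.]
40 35 s [-14.   0.] l [-14.  13.]
50 27 s [-19.  -1.] l [-12.  15.]
60 28 s [-18.  -8.] l [-16.  13.]
70 63 s [-19.  -4.] l [-29.  28.]
80 113 s [-18.   6.] l [-36.  32.]
90 93 s [-21.  -3.] l [-45.  42.]
100 104 s [-25.  -8.] l [-50.  48.]
110 147 s [-25.   4.] l [-60.  60.]
120 177 s [-24.   5.] l [-61.  61.]
130 91 s [-26.   1.] l [-50.  49.]
140 49 s [-22.   3.] l [-43.  41.]
150 31 s [-42.   1.] l [-40.  38.]
160 104 s [-46.   1.] l [-37.  37.]
170 111 s [-48.  -1.] l [-38.  37.]
180 132 s [-47.   2.] l [-37.  37.]
```

Call:
step_arm(rows="85 0.5 0.25 0 0 0 0.5;85 0.55 0.3 0 0 0 0.5;85 0 0 0.5 0 0 0.17;85 0 0 0.8 0 0 0;85 0 0 0.8 0 0 0;85 0 0 0.6 0 0 0;85 0 0 0.3 0 0 0;85 0 0 0 0 0 0")

```text
time: 16.0
position: [0.4702, -0.142, 0.0168]
orientation: [-0.116, 3.089, -0.002]
ft_force: [0.1, -0.2, 0.9]
gripper_width: 0.0853
```

```bash
python3 look.py l8; python3 - <<'E'
from h import *
p=dict(np.load('pics/last_scene.npz'));w=world(p).reshape(-1,3)
t=dict(np.load('pics/last_top.npz'));w=np.r_[w,world(t).reshape(-1,3)]
o=ctrl.get_obs();T=o['position'];print(o['orientation'])
a=np.radians(4.05)
by=np.array([np.cos(a),np.sin(a)]);bx=np.array([np.sin(a),-np.cos(a)])
d=w-T;s=d[:,:2]@by*1000;l=d[:,:2]@bx*1000;z=d[:,2]*1000;zz=w[:,2]*1000
m=(s<32)&(s>-60)&(abs(l)<90)&(zz>12)&(zz<200)
s,l,z,zz=s[m],l[m],z[m],zz[m]
for z0 in range(10,150,10):
    k=(zz>=z0)&(zz<z0+10)
    if k.sum()>3: print(z0,k.sum(),'s',np.percentile(s[k],[3,97]).round(),'l',np.percentile(l[k],[3,97]).round())
E
```

```text
16.0 [ 0.47023662 -0.14204459  0.01676041] [ 0.13333234 -0.22470491  0.86334919]
scene 0.95 931
plane [0.0052 0.0039 0.0584] slope along x mm over 145 0.747243115239206
rect ((576.5357666015625, -146.5791778564453), (145.92510986328125, 210.30810546875), 10.89884090423584)
top 0.59 236
plane [0.0117 0.0193 0.0576] slope along x mm over 145 1.69106756534514
rect ((584.2638549804688, -235.24468994140625), (62.661834716796875, 134.17236328125), 77.66313171386719)
[-1.14789340e-01  3.08696843e+00 -2.48432544e-03]
10 41 s [-2. 31.] l [-64.  55.]
20 34 s [23. 31.] l [-62.  -7.]
30 17 s [24. 31.] l [-62.   9.]
40 5 s [23. 27.] l [-57. -40.]
50 4 s [26. 31.] l [-43.  -9.]
60 26 s [-13.   7.] l [-50.  50.]
70 33 s [-15.   6.] l [-54.  55.]
80 38 s [-15.   4.] l [-46.  56.]
90 24 s [-16.  -8.] l [-50.  56.]
100 40 s [-18.   4.] l [-64.  70.]
110 111 s [-20.   4.] l [-67.  74.]
120 113 s [-23.   5.] l [-63.  72.]
130 83 s [-26.   6.] l [-63.  72.]
140 97 s [-27.   5.] l [-67.  71.]
```

View pics/l8_scene.png

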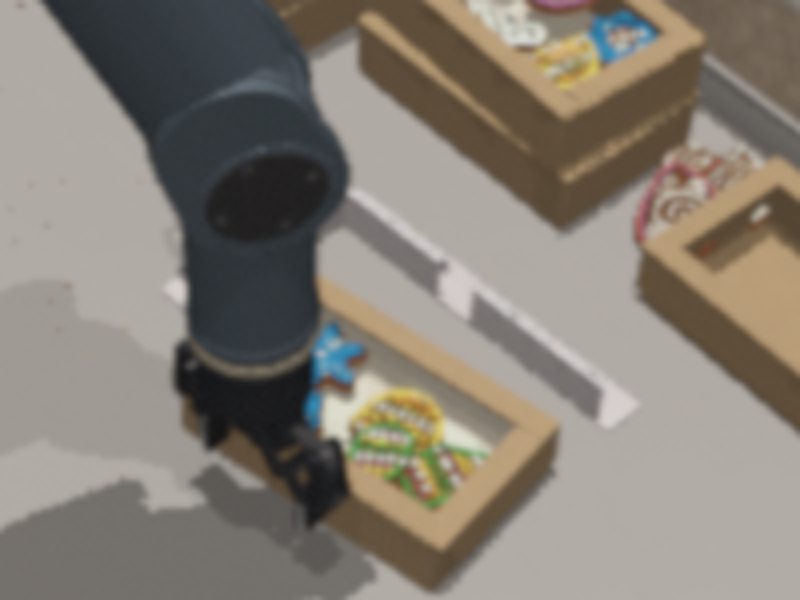

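Call:
step_arm(rows="85 0 0 0.3 0 0 0;85 0 0 0.4 0 0 0;85 0 0 0.4 0 0 0;85 0 0 0.25 0 0 0;85 0 0 0 0 0 0;85 -0.3 0 0 0 0 0;85 -0.3 0 0 0 0 0;85 -0.2 0 0 0 0 0")

```text
time: 17.2
position: [0.4933, -0.1405, -0.0163]
orientation: [-0.115, 3.087, -0.002]
ft_force: [-2.7, 0.1, -1.6]
gripper_width: 0.0853
```

Call:
step_arm(rows="85 -0.22 0 0.01 0 0 0;85 -0.22 0 0.01 0 0 0;85 -0.22 0 0.01 0 0 0;85 -0.22 0 0.01 0 0 0;85 -0.22 0 0.01 0 0 0;85 -0.22 0 0.01 0 0 0;85 -0.22 0 0.01 0 0 0;85 -0.22 0 0.01 0 0 0")

```text
time: 18.2
position: [0.5388, -0.1368, -0.0163]
orientation: [-0.115, 3.089, -0.001]
ft_force: [-2.2, 0.3, -1.5]
gripper_width: 0.0848
```

```bash
python3 look.py l9
```

```text
18.2 [ 0.5388325  -0.13676573 -0.01633655] [-2.19849647  0.32765772 -1.47013188]
scene 0.9 854
plane [0.0034 0.0043 0.0589] slope along x mm over 145 0.4967001142845549
rect ((608.5585327148438, -142.03195190429688), (165.59622192382812, 230.51878356933594), 4.803927421569824)
top 0.86 299
plane [-0.0027  0.0115  0.0578] slope along x mm over 145 -0.39679947594856424
rect ((583.6498413085938, -203.06564331054688), (115.27898406982422, 235.42567443847656), 58.835205078125)
```

View pics/l9_scene.png

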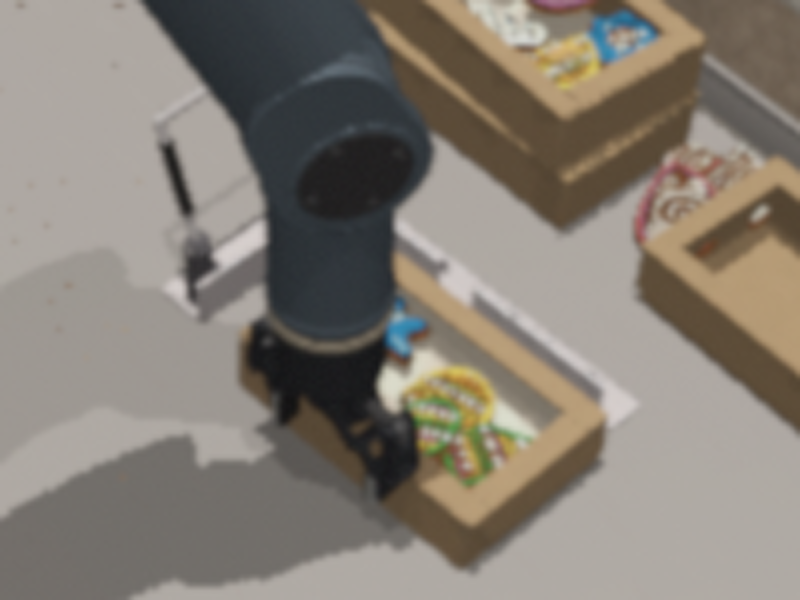

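View pics/l9_top.png

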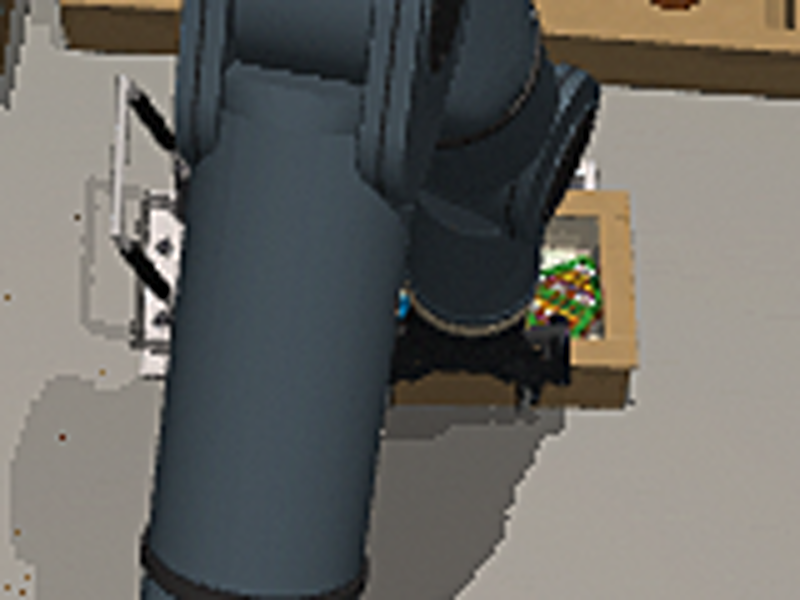

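Call:
step_arm(rows="85 -0.15 0 0.01 0 0 0;85 -0.15 0 0.01 0 0 0;85 -0.12 0 0.01 0 0 0;85 -0.08 0 0 0 0 0;85 -0.06 0 0 0 0 0;85 -0.05 0 0 0 0 0;85 -0.05 0 0 0 0 0;85 -0.04 0 0 0 0 0")

```text
time: 19.4
position: [0.5545, -0.1357, -0.0163]
orientation: [-0.114, 3.093, -0.001]
ft_force: [-2.3, -0.5, 0.6]
gripper_width: 0.0851
```

Call:
step_arm(rows="85 -0.05 0 0 0 0 0;85 -0.05 0 0 0 0 0;85 -0.05 0 0 0 0 0;85 -0.04 0 0 0 0 0;85 -0.04 0 0 0 0 0;85 -0.04 0 0 0 0 0;85 -0.04 0 0 0 0 0;85 -0.04 0 0 0 0 0")

```text
time: 20.4
position: [0.5591, -0.1351, -0.0162]
orientation: [-0.112, 3.101, 0.001]
ft_force: [-5.3, -0.0, 1.4]
gripper_width: 0.0851
```

Call:
step_arm(rows="85 0.3 0 0 0 0 0;85 0.6 0 0 0 0 0;60 0.6 0 -0.5 0 0 0;50 0 0 -1 0 0 0;50 0 0 -1 0 0 0;50 0 0 -1 0 0 0;50 0 -0.5 -0.6 0 0 0;50 0 -1 0 0 0 0")

```text
time: 21.4
position: [0.5154, -0.1753, 0.0926]
orientation: [-0.115, 3.094, 0.001]
ft_force: [-0.6, -0.2, -0.4]
gripper_width: 0.0502
```

```bash
python3 look.py l10; python3 - <<'E'
from h import *
o=ctrl.get_obs();print(o['qpos'].round(2),o['orientation'].round(3),o['gripper_width'])
E
```

```text
21.4 [ 0.51538002 -0.17532774  0.09257427] [-0.62785543 -0.19162647 -0.4206867 ]
scene 0.88 932
plane [ 0.0082 -0.0011  0.0584] slope along x mm over 145 1.194609094943662
rect ((639.5257568359375, -141.94479370117188), (147.51077270507812, 222.91952514648438), 3.0949480533599854)
top 0.93 103
plane [-0.0204 -0.0133  0.057 ] slope along x mm over 145 -2.956323806560578
rect ((614.5359497070312, -183.13526916503906), (145.43002319335938, 136.04302978515625), 76.75824737548828)
[ 0.13  0.5   0.18  1.96 -0.17  0.65  2.06] [-1.100e-01  3.097e+00  2.000e-03] 0.050318504983195615
```

View pics/l10_scene.png

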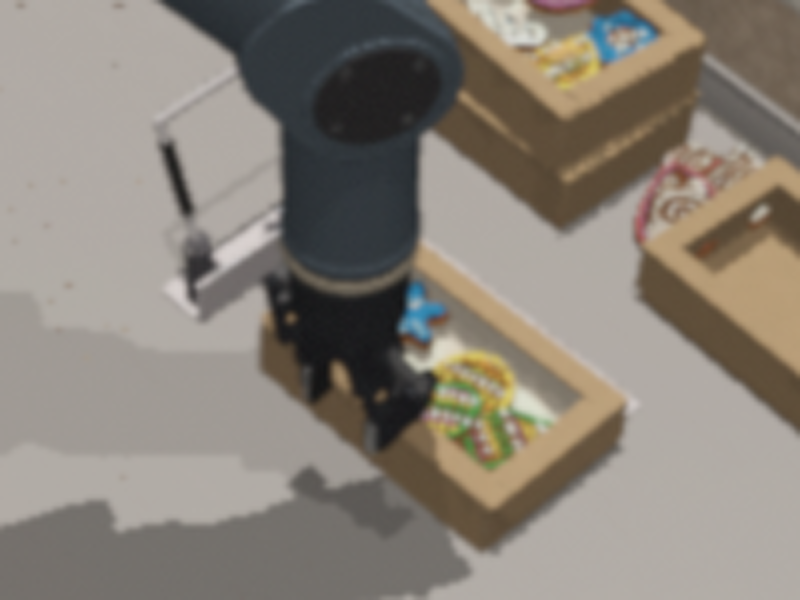

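Call:
step_arm(rows="50 -0.6 -0.3 0 0 0 1;50 -0.6 -0.3 0 0 0 1;50 -0.6 -0.3 0 0 0 1;50 -0.6 -0.3 0 0 0 1;50 -0.6 -0.3 0 0 0 1;50 -0.6 -0.3 0 0 0 1;50 -0.6 -0.3 0 0 0 1;50 -0.6 -0.3 0 0 0 1")

```text
time: 22.6
position: [0.6076, -0.2555, 0.0928]
orientation: [1.188, 2.876, 0.04]
ft_force: [0.6, -0.1, 0.8]
gripper_width: 0.0497
```

Call:
step_arm(rows="50 -0.28 0.09 0 0 0 1;50 -0.28 0.09 0 0 0 1;50 -0.28 0.09 0 0 0 1;50 -0.28 0.09 0 0 0 1;50 -0.28 0.09 0 0 0 0.95;50 -0.28 0.09 0 0 0 0.9;50 -0.28 0.09 0 0 0 0.8;50 0 0 0 0 0 0")

```text
time: 23.6
position: [0.6422, -0.281, 0.0902]
orientation: [2.133, 2.294, 0.059]
ft_force: [0.0, -0.3, -0.7]
gripper_width: 0.0502
```

Call:
step_arm(rows="50 -0.5 0 0.6 0 0 0;50 0 0 0.8 0 0 0;50 0 0 0.8 0 0 0;50 0 0 0.8 0 0 0;50 0 0 0.7 0 0 0;50 0 0 0.35 0 0 0;50 0 0 0.1 0 0 0;50 0 0 0 0 0 0")

```text
time: 24.6
position: [0.6453, -0.289, -0.0232]
orientation: [2.131, 2.303, 0.06]
ft_force: [0.1, -0.4, 0.2]
gripper_width: 0.0501
```

```bash
python3 look.py l11; python3 - <<'E'
from h import *
o=ctrl.get_obs();print(R.from_rotvec(o['orientation']).as_matrix().round(3))
E
```

```text
24.6 [ 0.6452589  -0.2890215  -0.02321338] [ 0.08537713 -0.37009923  0.19123014]
scene 0.81 1324
plane [0.0086 0.002  0.0586] slope along x mm over 145 1.2418082294382586
rect ((639.19482421875, -134.26470947265625), (149.4757843017578, 239.93692016601562), 4.771564483642578)
top 0.97 637
plane [ 0.0007 -0.0042  0.0576] slope along x mm over 145 0.10348665371493844
rect ((638.2271728515625, -170.00369262695312), (150.76541137695312, 157.32278442382812), 4.222853183746338)
[[-0.078  0.997  0.029]
 [ 0.997  0.077  0.025]
 [ 0.023  0.031 -0.999]]
```

View pics/l11_scene.png

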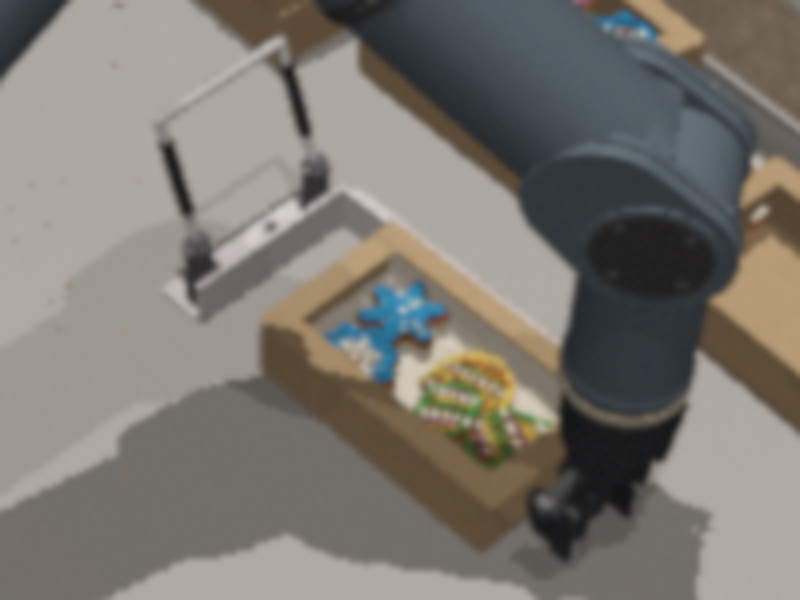

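View pics/l11_top.png

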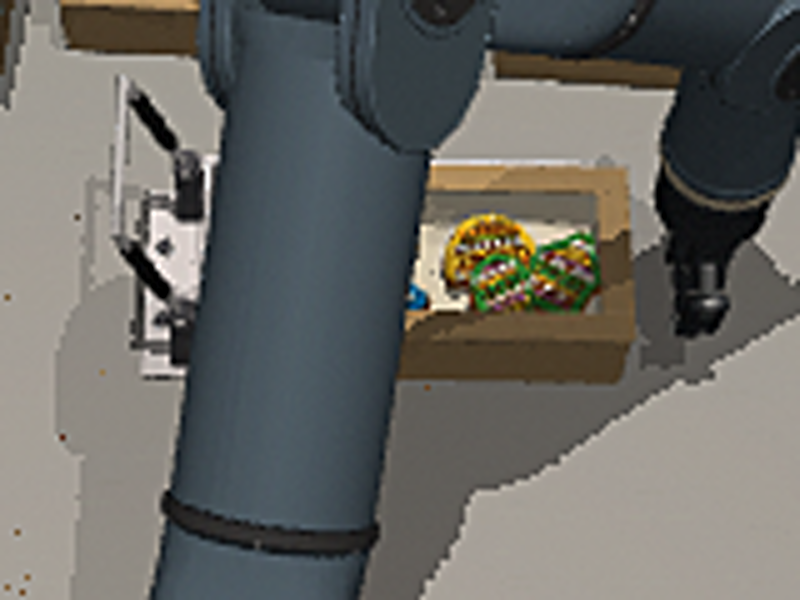

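Call:
step_arm(rows="50 0.35 0 -0.1 0 0 0;50 0.35 0.01 0 0 0 0;50 0.3 0.01 0 0 0 0;50 0.25 0.01 0 0 0 0;50 0.25 0.01 0 0 0 0;50 0.25 0.01 0 0 0 0;50 0.25 0.01 0 0 0 0;50 0.2 0.01 0 0 0 0")

```text
time: 25.8
position: [0.642, -0.2328, -0.0179]
orientation: [2.13, 2.299, 0.057]
ft_force: [-1.0, -2.7, -0.5]
gripper_width: 0.05
```

```bash
python3 look.py l12
```

```text
25.8 [ 0.64203339 -0.23280076 -0.0178708 ] [-0.97645906 -2.69938163 -0.45789641]
scene 0.89 1048
plane [0.014  0.0016 0.0592] slope along x mm over 145 2.0315898354994983
rect ((635.878662109375, -110.56974792480469), (146.32582092285156, 246.4600372314453), 4.791516304016113)
top 0.72 639
plane [0.0095 0.0018 0.058 ] slope along x mm over 145 1.377337913723877
rect ((634.4364013671875, -136.2248077392578), (147.6045379638672, 163.36256408691406), 3.8983945846557617)
```

View pics/l12_scene.png

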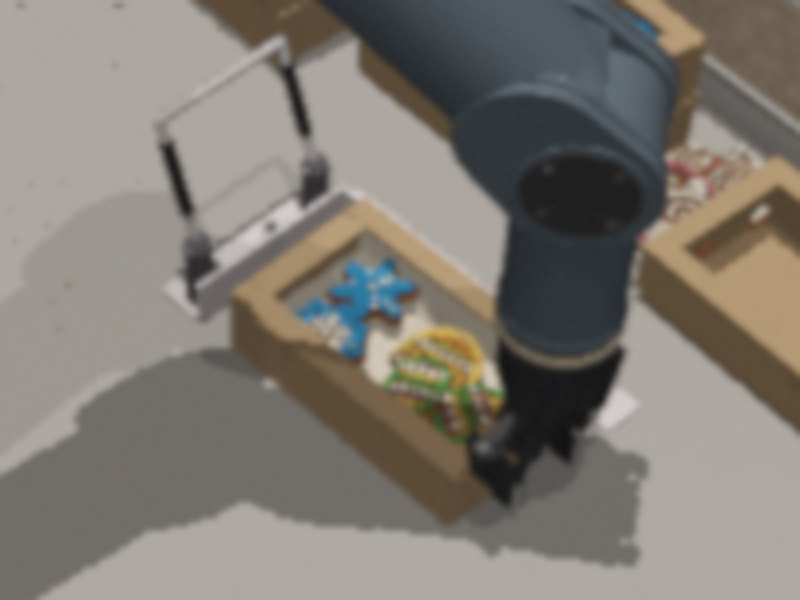

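Call:
step_arm(rows="50 0.2 0.01 0 0 0 0;50 0.2 0.01 0 0 0 0;50 0.2 0.01 0 0 0 0;50 0.15 0.01 0 0 0 0;50 0.1 0.01 0 0 0 0;50 0.07 0 0 0 0 0;50 0.05 0 0 0 0 0;50 0.05 0 0 0 0 0")

```text
time: 27.0
position: [0.641, -0.207, -0.0173]
orientation: [2.131, 2.297, 0.055]
ft_force: [-1.6, -5.2, -2.1]
gripper_width: 0.0501
```

Call:
step_arm(rows="50 0.05 0 0 0 0 0;50 0.05 0 0 0 0 0;50 0.05 0 0 0 0 0;50 0.05 0 0 0 0 0;50 0.05 0 0 0 0 0;50 0.05 0 0 0 0 0;50 0.05 0 0 0 0 0;50 0.05 0 0 0 0 0")

```text
time: 28.0
position: [0.641, -0.2075, -0.0162]
orientation: [2.128, 2.282, 0.043]
ft_force: [-1.1, -6.6, -2.3]
gripper_width: 0.0505
```

```bash
python3 look.py l13
```

```text
28.0 [ 0.64100038 -0.20749402 -0.01618357] [-1.11288329 -6.63531683 -2.32200394]
scene 0.82 1016
plane [0.0163 0.0006 0.0593] slope along x mm over 145 2.3635768233018846
rect ((635.0160522460938, -77.0911636352539), (150.4447784423828, 236.46202087402344), 4.741711139678955)
top 0.55 659
plane [ 0.0097 -0.0058  0.0589] slope along x mm over 145 1.4033734687380697
rect ((633.1621704101562, -113.37045288085938), (150.3046112060547, 156.33518981933594), 2.799485445022583)
```

View pics/l13_scene.png

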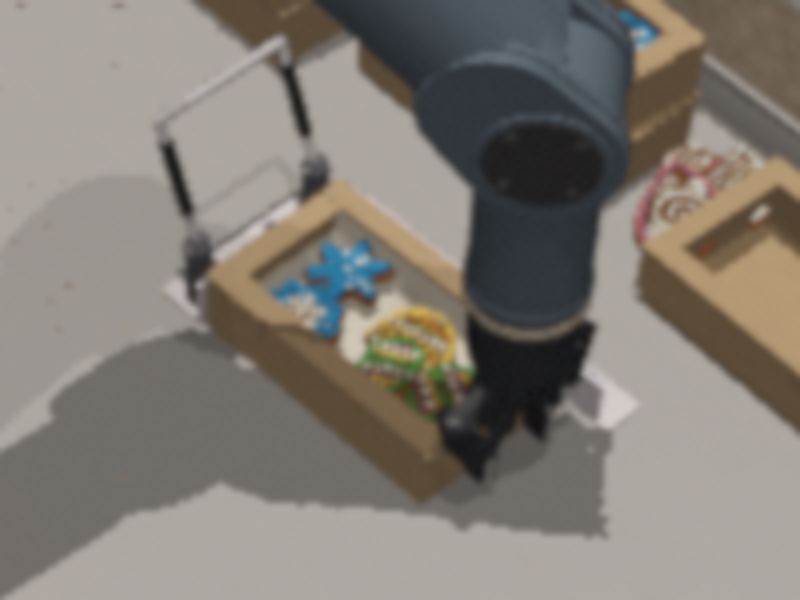

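Call:
step_arm(rows="50 -0.2 0 0 0 0 0;50 -0.5 0 0 0 0 0;0 -0.4 0 -0.4 0 0 0;0 0 0 -1 0 0 0;0 0 0 -1 0 0 0;0 0 -0.3 -1 0 0 0;0 0 -1 -0.6 0 0 0;0 0.5 -1 0 0 0 0")

```text
time: 29.2
position: [0.5821, -0.2306, 0.0889]
orientation: [2.126, 2.281, 0.05]
ft_force: [0.1, 0.7, -0.6]
gripper_width: -0.0001
```

Call:
step_arm(rows="0 1 -0.8 0 0 0 0;0 1 -0.8 0 0 0 0;0 1 -0.4 0 0 0 0;0 1 0 0 0 0 0;0 1 0 0 0 0 0;0 0.5 0 0 0 0 0;0 0 0 0 0 0 0;0 0 0 0 0 0 0")

```text
time: 30.2
position: [0.5174, -0.0967, 0.0947]
orientation: [2.13, 2.272, 0.059]
ft_force: [0.5, 0.0, -0.4]
gripper_width: 0.0005
```

```bash
python3 look.py l14; python3 - <<'E'
from h import *
o=ctrl.get_obs();print(R.from_rotvec(o['orientation']).as_matrix().round(3))
p=dict(np.load('pics/last_scene.npz'));w=world(p).reshape(-1,3)
jx=np.array([.9975,.0706]);jy=np.array([-.0706,.9975]);d=w[:,:2]-[.701,.0485];X=d@jx;Y=d@jy;Z=w[:,2]
for nm,a,b in [('fence rim',-.02,-.004),('front rim',-.14,-.128),('jigfence top',.0005,.004)]:
    for y0 in np.arange(-.24,-.0,.03):
        m=(X>a)&(X<b)&(Y>y0)&(Y<y0+.03)&(Z>.03)&(Z<.075)
        print(nm,round(y0,2),m.sum(),np.median(Z[m]).round(4) if m.sum() else '')
E
```

```text
30.2 [ 0.51741811 -0.09671     0.09469323] [ 0.47316262  0.03529186 -0.42768799]
scene 0.57 1103
plane [0.0107 0.0035 0.0591] slope along x mm over 145 1.5586889042791312
rect ((634.1361694335938, -81.83349609375), (146.71157836914062, 234.40052795410156), 3.621182441711426)
[[-0.064  0.997  0.044]
 [ 0.998  0.064  0.01 ]
 [ 0.007  0.045 -0.999]]
fence rim -0.24 57 0.0586
fence rim -0.21 63 0.0577
fence rim -0.18 68 0.0568
fence rim -0.15 62 0.0572
fence rim -0.12 60 0.0574
fence rim -0.09 59 0.056
fence rim -0.06 56 0.058
fence rim -0.03 31 0.0589
front rim -0.24 58 0.0582
front rim -0.21 36 0.0592
front rim -0.18 36 0.0593
front rim -0.15 32 0.0601
front rim -0.12 32 0.0601
front rim -0.09 0 
front rim -0.06 0 
front rim -0.03 5 0.0569
jigfence top -0.24 1 0.0323
jigfence top -0.21 0 
jigfence top -0.18 0 
jigfence top -0.15 0 
jigfence top -0.12 0 
jigfence top -0.09 0 
jigfence top -0.06 0 
jigfence top -0.03 0
```

View pics/l14_scene.png

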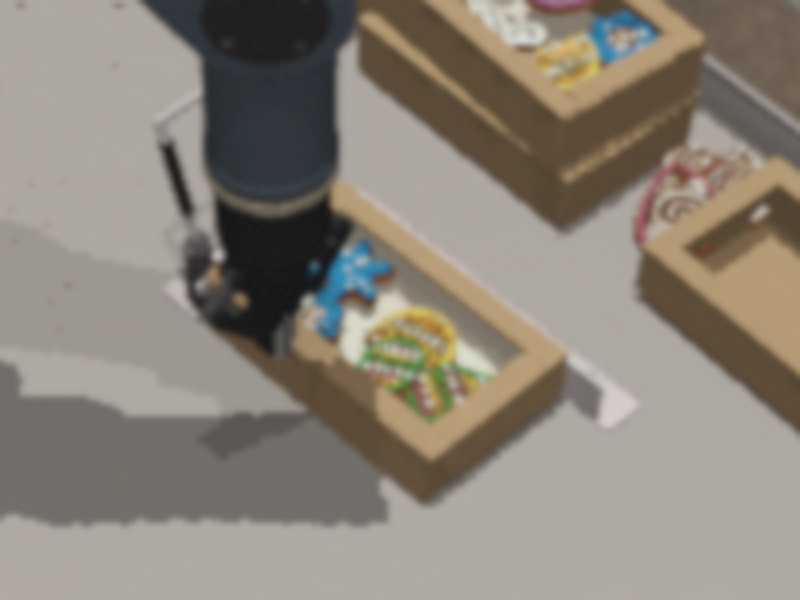

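View pics/l14_top.png

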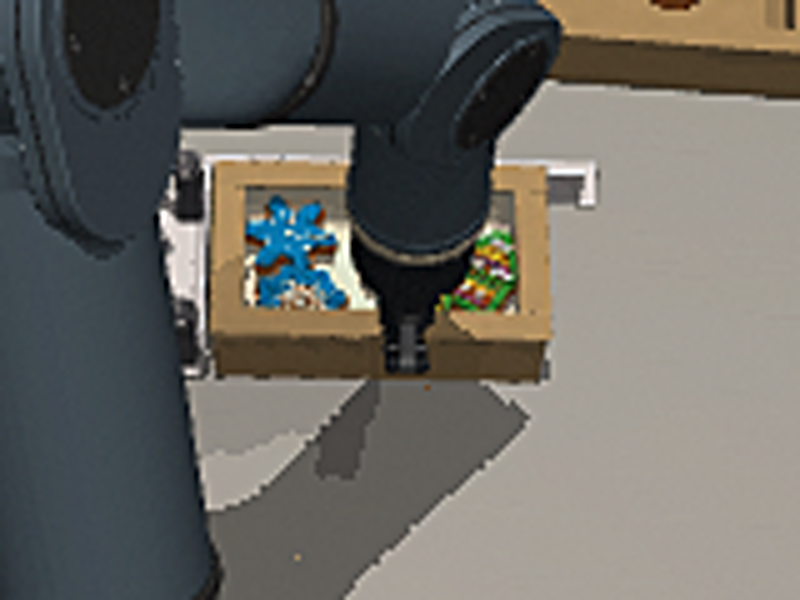

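Call:
step_arm(rows="0 0.3 0 0.6 0 0 0;0 0.3 0 0.8 0 0 0;0 0 0 0.8 0 0 0;0 0 0 0.7 0 0 0;0 0 0 0.5 0 0 0;0 0 0 0.2 0 0 0;0 0 0.3 0 0 0 0;0 0 0.3 0 0 0 0")

```text
time: 31.4
position: [0.5348, -0.078, -0.0018]
orientation: [2.134, 2.273, 0.056]
ft_force: [0.0, 0.4, -0.1]
gripper_width: -0.0002
```

Call:
step_arm(rows="0 0 0.15 0 0 0 0;0 0 0.1 0 0 0 0;0 0 0.08 0 0 0 0;0 0 0.08 0 0 0 0;0 0 0.07 0 0 0 0;0 0 0.06 0 0 0 0;0 0 0.06 0 0 0 0;0 0 0.06 0 0 0 0")

```text
time: 32.4
position: [0.5522, -0.0767, -0.0001]
orientation: [2.134, 2.274, 0.056]
ft_force: [-6.0, -0.1, 4.4]
gripper_width: -0.0002
```

Call:
step_arm(rows="0 0 0.06 0 0 0 0;0 0 0.06 0 0 0 0;0 0 0.06 0 0 0 0;0 0 0.06 0 0 0 0;0 0 0 0 0 0 0;0 0 -0.3 0 0 0 0;0 0 -0.5 0 0 0 0;0 0 -0.6 -0.5 0 0 0")

```text
time: 33.4
position: [0.5149, -0.0789, 0.0106]
orientation: [2.142, 2.278, 0.047]
ft_force: [0.5, -0.1, -0.3]
gripper_width: -0.0002
```

Call:
step_arm(rows="0 0 0 -1 0 0 0;0 0 0 -1 0 0 0;0 0.3 0 -1 0 0 0;0 0.8 0 -1 0 0 0;0 1 0 -1 0 0 0;0 1 0 -1 0 0 0;0 1 0 -1 0 0 0;0 1 0 -0.5 0 0 0")

```text
time: 34.4
position: [0.4915, 0.0448, 0.2101]
orientation: [2.158, 2.269, 0.053]
ft_force: [0.1, -0.8, 0.2]
gripper_width: 0.0001
```

```bash
python3 look.py l15; python3 - <<'E'
from h import *
from scipy.optimize import least_squares
o=ctrl.get_obs();print(R.from_rotvec(o['orientation']).as_matrix().round(3))
W=np.r_[world(dict(np.load('pics/last_scene.npz'))).reshape(-1,3)]
for n in ('last_scene','last_top'):
    w=world(dict(np.load(f'pics/{n}.npz'))).reshape(-1,3)
    m=(w[:,2]>.15)&(w[:,2]<.19)&(w[:,1]>.05)&(w[:,1]<.12)&(w[:,0]>.54)&(w[:,0]<.72)
    print(n,m.sum(),np.percentile(w[m],[2,50,98],axis=0).round(3) if m.sum() else '')
E
```

```text
34.4 [0.49149397 0.0447781  0.21013527] [ 0.10575135 -0.75050728  0.16759719]
scene 0.88 1505
plane [0.0062 0.0033 0.0588] slope along x mm over 145 0.8926003421562964
rect ((634.4060668945312, -77.14993286132812), (147.8225555419922, 241.58856201171875), 4.138996124267578)
top 0.85 999
plane [0.0026 0.0014 0.0577] slope along x mm over 145 0.37364829394283705
rect ((628.8994140625, -75.96893310546875), (149.2344970703125, 228.89291381835938), 5.068997859954834)
[[-0.052  0.998  0.03 ]
 [ 0.999  0.052  0.017]
 [ 0.015  0.031 -0.999]]
last_scene 140 [[0.558 0.081 0.151]
 [0.622 0.093 0.168]
 [0.685 0.101 0.174]]
last_top 38 [[0.555 0.082 0.152]
 [0.569 0.093 0.166]
 [0.59  0.099 0.177]]
```

View pics/l15_scene.png

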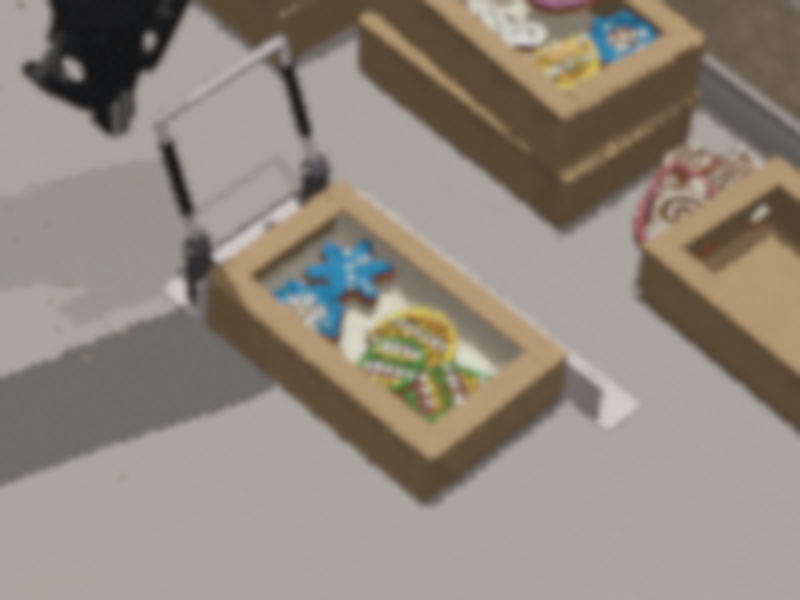

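View pics/l15_top.png

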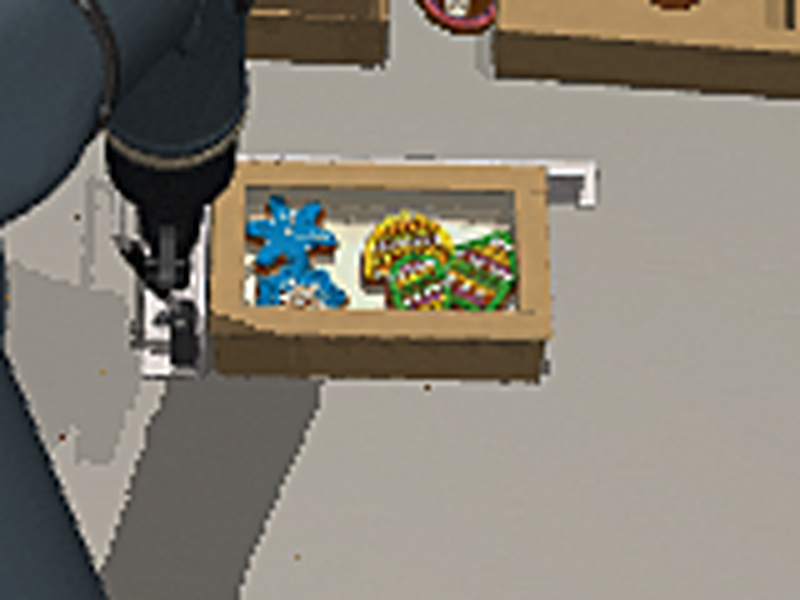

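Call:
step_arm(rows="0 1 0 0 0 0 0;0 1 0.5 0 0 0 0;0 1 0.8 0 0 0 0;0 0.6 1 0 0 0 0;0 0 1 0 0 0 0;0 0 1 0 0 0 0;0 0 0.9 0 0 0 0;0 0 0 0 0 0 0")

```text
time: 35.6
position: [0.6164, 0.1291, 0.2098]
orientation: [2.177, 2.256, 0.041]
ft_force: [-0.9, -0.5, -0.7]
gripper_width: -0.0001
```

Call:
step_arm(rows="0 0.6 0.1 0 0 0 0;0 0.2 0 0.5 0 0 0;0 0 0 0.8 0 0 0;0 0 0 0.8 0 0 0;0 0 0 0.8 0 0 0;0 0 0 0.6 0 0 0;0 0 0 0.2 0 0 0;0 0 0 0 0 0 0")

```text
time: 36.6
position: [0.6146, 0.1537, 0.1113]
orientation: [2.178, 2.26, 0.037]
ft_force: [0.5, -0.3, -0.0]
gripper_width: 0.0001
```

```bash
python3 look.py l16
```

```text
36.6 [0.61457815 0.15367767 0.11128251] [ 0.45478331 -0.26101192 -0.01001791]
scene 0.92 1512
plane [0.0099 0.0016 0.0586] slope along x mm over 145 1.4359509153334975
rect ((634.94921875, -79.56948852539062), (148.14822387695312, 238.06069946289062), 3.467750072479248)
top 0.77 1069
plane [0.0023 0.004  0.0579] slope along x mm over 145 0.3393371907223317
rect ((629.79150390625, -75.90154266357422), (154.01170349121094, 232.8932647705078), 3.497007131576538)
```

View pics/l16_scene.png

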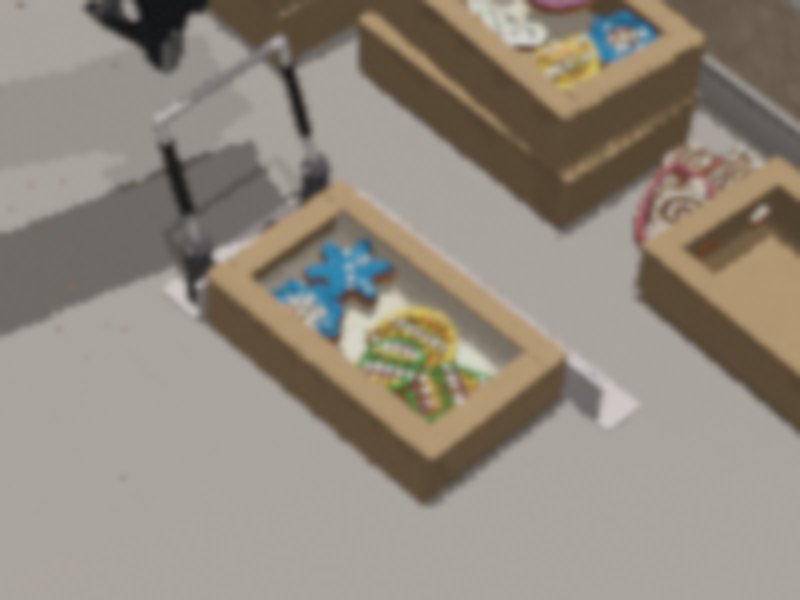

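Call:
step_arm(rows="0 -0.5 0 0 0 0 0;0 -0.4 0 0 0 0 0;0 -0.4 0 0 0 0 0;0 -0.35 0 0 0 0 0;0 -0.35 0 0 0 0 0;0 -0.35 0 0 0 0 0;0 -0.35 0 0 0 0 0;0 -0.3 0 0 0 0 0")

```text
time: 37.8
position: [0.6188, 0.073, 0.1121]
orientation: [2.178, 2.258, 0.042]
ft_force: [0.5, 0.3, 0.6]
gripper_width: -0.0001
```

```bash
python3 look.py l17
```

```text
37.8 [0.61880595 0.07303057 0.11206053] [0.48549887 0.25406662 0.63105389]
scene 0.67 1498
plane [0.0053 0.0041 0.0585] slope along x mm over 145 0.7653918817854191
rect ((633.8231811523438, -79.3568115234375), (149.2129669189453, 239.49481201171875), 4.179436206817627)
top 0.66 1080
plane [0.0032 0.0022 0.0581] slope along x mm over 145 0.4705719725882809
rect ((631.3970947265625, -75.83273315429688), (150.75640869140625, 232.28611755371094), 3.409738540649414)
```

View pics/l17_scene.png

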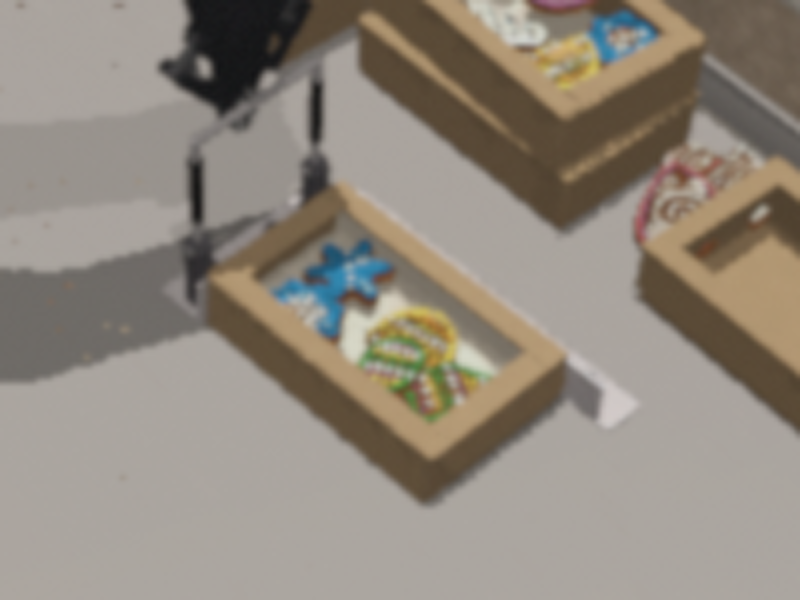

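Call:
step_arm(rows="0 -0.35 0 0 0 0 0;0 -0.35 0 0 0 0 0;0 -0.35 0 0 0 0 0;0 -0.35 0 0 0 0 0;0 -0.35 0 0 0 0 0;0 -0.35 0 0 0 0 0;0 -0.35 0 0 0 0 0;0 -0.3 0 0 0 0 0")

```text
time: 39.0
position: [0.6214, 0.0007, 0.1107]
orientation: [2.177, 2.259, 0.041]
ft_force: [-0.6, -0.1, 0.1]
gripper_width: -0.0
```

```bash
python3 look.py l18
```

```text
39.0 [0.62135504 0.00067912 0.1106744 ] [-0.5885029  -0.06100157  0.07319147]
scene 0.66 1470
plane [0.0084 0.0019 0.059 ] slope along x mm over 145 1.2131834415492075
rect ((633.941650390625, -79.25208282470703), (147.2640838623047, 238.87977600097656), 4.228663444519043)
top 0.59 988
plane [0.0023 0.001  0.0578] slope along x mm over 145 0.3373016522511029
rect ((630.6361083984375, -76.7388916015625), (151.30838012695312, 232.6347198486328), 4.236305236816406)
```

View pics/l18_scene.png

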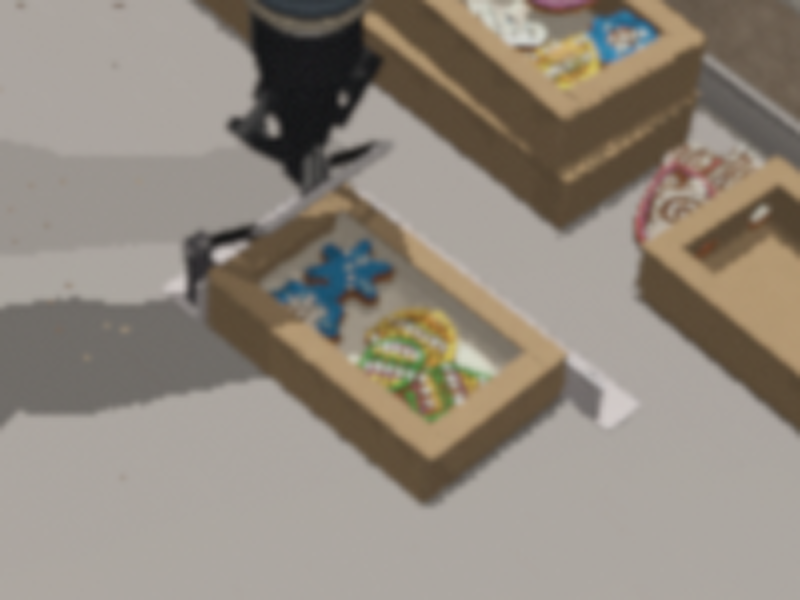

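Call:
step_arm(rows="0 0 0 -0.5 0 0 0;0 0 0 -0.8 0 0 0;0 0 0 -1 0 0 0;0 0 0 -1 0 0 0;0 0.5 0 -0.5 0 0 0;0 1 0 0 0 0 0;0 1 0 0 0 0 0;0 1 0 0 0 0 0")

```text
time: 40.2
position: [0.6157, 0.0934, 0.2142]
orientation: [2.176, 2.261, 0.045]
ft_force: [0.2, -0.2, 0.3]
gripper_width: -0.0001
```

Call:
step_arm(rows="0 1 0 0 0 0 0;0 1 0 0 0 0 0;0 1 0 0 0 0 0;0 0.5 0 0 0 0 0;0 0 0 0 0 0 0;0 0 0 0 0 0 0;0 0 0 0 0 0 0;0 0 0 0 0 0 0")

```text
time: 41.2
position: [0.6095, 0.1892, 0.2156]
orientation: [2.171, 2.269, 0.044]
ft_force: [0.1, -0.8, 0.2]
gripper_width: 0.0
```

```bash
python3 look.py l19; python3 - <<'E'
from h import *
p=dict(np.load('pics/last_scene.npz'));w=world(p).reshape(-1,3)
jx=np.array([.9975,.0706]);jy=np.array([-.0706,.9975]);d=w[:,:2]-[.701,.0485];X=d@jx;Y=d@jy;Z=w[:,2]
for y0 in np.arange(-.115,-.06,.005):
    m=(X>-.12)&(X<-.03)&(Y>y0)&(Y<y0+.005)&(Z>.0)&(Z<.12)
    print('bar region',round(y0,3),m.sum(),np.percentile(Z[m],[10,50,90,97]).round(3))
for a,b in [(-.02,-.004),(-.14,-.128)]:
    m=(X>a)&(X<b)&(Y>-.22)&(Y<-.12)&(Z>.03)&(Z<.08);print(np.median(Z[m]))
E
```

```text
41.2 [0.60950513 0.18919852 0.21561702] [ 0.06378062 -0.80453352  0.15154271]
scene 0.73 1421
plane [0.0055 0.0092 0.0595] slope along x mm over 145 0.7971888693657545
rect ((635.2050170898438, -79.93160247802734), (149.49002075195312, 238.5959014892578), 4.1286749839782715)
top 0.87 923
plane [-0.0006 -0.0012  0.0579] slope along x mm over 145 -0.0884944605036538
rect ((628.7386474609375, -77.29354858398438), (149.24745178222656, 231.89556884765625), 5.2561187744140625)
bar region -0.115 11 [0.012 0.018 0.036 0.036]
bar region -0.11 7 [0.01  0.012 0.015 0.016]
bar region -0.105 21 [0.011 0.019 0.071 0.072]
bar region -0.1 76 [0.012 0.066 0.072 0.073]
bar region -0.095 67 [0.008 0.03  0.068 0.07 ]
bar region -0.09 42 [0.01  0.032 0.04  0.041]
bar region -0.085 34 [0.006 0.015 0.034 0.037]
bar region -0.08 12 [0.008 0.016 0.026 0.029]
bar region -0.075 25 [0.01  0.036 0.041 0.041]
bar region -0.07 40 [0.03  0.036 0.04  0.043]
bar region -0.065 31 [0.032 0.037 0.041 0.042]
bar region -0.06 35 [0.031 0.036 0.04  0.045]
0.05685912411901258
0.05972538607834425
```

View pics/l19_scene.png

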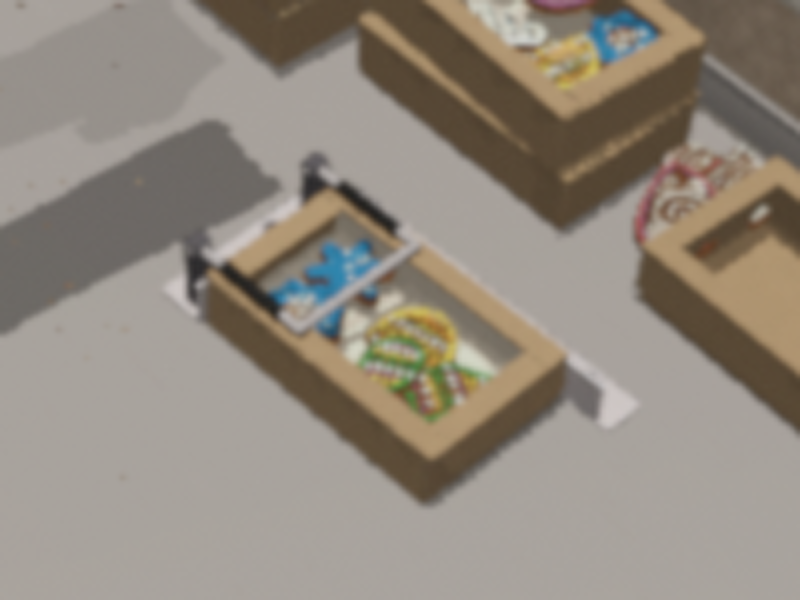

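View pics/l19_top.png

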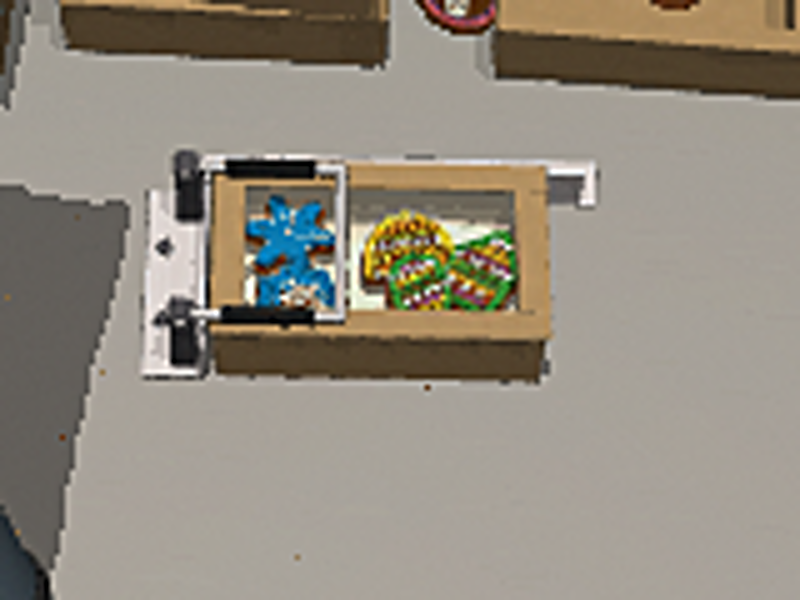

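```bash
python3 - <<'E'
from h import *
jx=np.array([.9975,.0706]);jy=np.array([-.0706,.9975])
for n in ['last_scene','last_top']:
    w=world(dict(np.load(f'pics/{n}.npz'))).reshape(-1,3)
    d=w[:,:2]-[.701,.0485];X=d@jx;Y=d@jy;Z=w[:,2]
    m=(abs(X+.145)<.008)&(Y>-.225)&(Y<-.015)&(Z>.008)&(Z<.045)
    c=np.polyfit(Y[m],X[m],1);print(n,'front n',m.sum(),'X at mid',np.polyval(c,-.119).round(4),'rel deg',np.degrees(c[0]).round(2))
    m=(abs(Y+.238)<.008)&(X>-.135)&(X<-.01)&(Z>.01)&(Z<.05)
    if m.sum()>10:
        c=np.polyfit(X[m],Y[m],1);print('right n',m.sum(),'Y at mid',np.polyval(c,-.073).round(4),'rel deg',np.degrees(c[0]).round(2))
    k=(Z>.054)&(Z<.064)&(X>-.16)&(X<.01)&(Y>-.25)&(Y<.005)
    print('lid X',np.percentile(X[k],[1,99]).round(4),'Y',np.percentile(Y[k],[1,99]).round(4))
p=ctrl.get_image('scene')
for t in ['ribbon_spool','marker','scissors','done_c']:
    for dd in ctrl.masks_of(p,t)[:1]:
        q=world(p)[dd['pixels']];print(t,np.nanmedian(q,axis=0).round(3))
E
```

```text
last_scene front n 425 X at mid -0.1445 rel deg 0.04
right n 197 Y at mid -0.2387 rel deg -1.07
lid X [-0.1471 -0.0052] Y [-0.2394 -0.0045]
last_top front n 324 X at mid -0.1467 rel deg -0.05
lid X [-0.1517 -0.0088] Y [-0.2341 -0.005 ]
ribbon_spool [ 0.617 -0.47   0.031]
marker [ 0.499 -0.535  0.013]
scissors [ 0.387 -0.459  0.008]
done_c [0.533 0.512 0.053]
```

Front face at -144.5/-146.7 mm (home -145), right end at -238.7 mm (home -238), square within 0.1°, and the bystanders haven't moved. Handing in.

```bash
python3 -c "
from station import ctrl
print(ctrl.close_job())"
```

```text
the job is handed in; nothing more can be done
None
```

The lid is shut, the box is home against the fence and the end stop, and the hold-down lies on the lid. I handed the job in at about 41 s of the 72 s allowed, with the arm clear of everything.

**What I did**
- I tipped the lid over and pressed it down.
- I pushed the box to the fence with two open fingertips, then along the fence to the end stop, then gave it a last light nudge onto the fence.
- I tipped the hold-down past upright and it sank onto the lid by itself.

**Last checks**
- **Lid:** flat, with its rim at 57–60 mm (59 expected).
- **Hold-down:** bar top at about 70 mm, which is level.
- **Front face:** 144.5 mm (scene camera) and 146.7 mm (top camera) from the fence, with 145 being home. Square to the fence within 0.1°.
- **Right end:** 238.7 mm from the end stop, with 238 being home.
- **Bystanders:** the ribbon spool, marker, scissors and done_c have not moved beyond measurement noise.

**What went wrong or disagreed**
- **First lid push missed:** the fingertips sit about 33 mm higher than the reported TCP when shut, and about 45 mm when open. The first pass went over the lid without touching it, and I corrected for this afterwards.
- **Lid press was firm:** it briefly reached about 22 N before I let off.
- **One squareness reading disagreed:** the scene camera's fit of the short right end read -1.1°. That is a short, noisy edge, so I trusted the long front face, which both cameras agreed on.

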